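Fit a sprung two-pin tweezer spanner to a connector's lock ring and hold it

TASK

Slide the black terminal box across the bench until it sits inside the yellow tape frame. Then lift the two-pin tweezer spanner off its rest by its blue grips, squeeze it until its bent-down tips are as far apart as the two white paint dabs in the slots of the connector's lock ring, lower one tip into each slot and keep that gap steady over the dabs, without leaning on the ring, for at least two seconds. Finish while still holding the spanner there, squeezed and steady (do not let go), and leave the elbow plug, the screwdriver and the brass nut alone.

Things in the scene. Friction and masses are not known exactly. Their poses are not given: they have to be found in the camera images.
- terminal_box: Loose black box, 96 x 96 x 45 mm, 0.5 to 0.9 kg, with a round steel connector (56 mm outside) upright on its middle, 75 mm high in all. Too wide to grasp; slides when pushed low at a side. Origin: centre of its underside; z up; x and y square to its sides. The lock ring is fast on it.
- lock_ring (a point): Centre of the top face of the connector's dark lock ring (24 mm inside, 48 mm outside diameter), 72 mm above the box's underside; axes as the box's. Two slots cross the ring along the box's y axis, one each side of the centre, 10 mm wide, 8 mm deep, open to the bore, closed outside by the steel shell, whose rim (48 to 56 mm diameter) stands 3 mm above the ring.
- slot_l (a point): White paint dab in the slot on the box's +y side, 18 mm from the ring's centre; this point is straight above the dab, level with the ring's top face. The dab (6 mm) is on the slot's floor, 8 mm lower. The two dabs are 36 mm apart.
- slot_r (a point): The same for the slot on the box's -y side.
- tape_frame: Square of flat yellow tape on the bench, 140 mm clear inside, 12 mm tape, sides along the world x and y. Origin: its centre at bench height.
- tweezers: Loose sprung spanner, 70 g, balancing near its grips, level on its rest: a bow joins two arms 8 mm high, each with a blue grip and, in front, a pin bent straight down. Origin: mid height of the arms, midway between their hinges at the bow, 55 mm above the bench on the rest; x to the tips, y left, z up. Bow back to x = -17 mm; pins at x = 150 mm, lower ends at z = -35 mm. Either arm may go in either slot.
- grip (a point): Midway between the blue grips (each 40 mm long, 14 mm high, to be pinched across y), at x = 95 mm, mid height of the arms; axes as the spanner's. Width over the grips here: 43 mm let go, 30 mm (grips parallel) when the pins' centres are 36 mm apart. It springs back, with 7 N on each grip at that gap, 16 N at its stop.
- tip_l (a point): Lower end of the left pin (spanner's +y side), on its axis. A pin is 4 mm thick over its last 11 mm, 6.4 mm above that. The pins' centres are 56 mm apart let go; each mm off the grip width closes them by 1.6 mm.
- tip_r (a point): Lower end of the right pin (spanner's -y side).
- jaw_l (a joint): Squeeze angle of each arm, rad: 0 let go, 0.068 with the pins 36 mm apart, 0.15 at the stop (12 mm apart); each 0.01 rad closes the pins by 3 mm. Both arms always move equally.
- tool_rest: Fixed rest: an aluminium foot 34 mm wide, 6 mm high, with two grey saddles, tops 51 mm above the bench, ears to 59 mm. Origin on the bench below the spanner's origin, same axes. Saddles at x = -10 mm (34 mm wide) and x = 128 mm (72 mm wide), each 12 mm thick; open beside and below the grips down to the foot. Lift the spanner straight up.
- elbow_plug: Loose right-angle plug, steel and grey, about 95 x 50 x 28 mm, lying beyond the tape frame. To be left alone. Origin under its middle.
- screwdriver: Loose screwdriver with orange handle, 180 mm, lying beyond the spanner. To be left alone.
- coupling_nut: Loose brass ring, 40 mm diameter, 18 mm high, lying between the robot and the frame. To be left alone.
Mind the look-alikes: they are no part of the job. Of the things that look like the terminal_box, the largest one is meant.

How it is judged:
By the outcome, as a careful person would: the job done as asked, in the order asked, and still so for the second after the job is handed in, while the arm keeps its last pose, push and grip.
It also fails if it takes over 58 s, if anything falls off the work surface, if the arm or the gripper's body presses on something with over 40 N, if the wrist force passes 120 N, or if a joint passes its speed limit or range.

ROBOT

A 7-joint arm with a two-finger parallel gripper is mounted at the origin on the work surface. World frame = base frame: x ahead of the robot, y to its left, z up, the work surface at z = 0. Lengths are in m, angles in rad, forces in N, time in s.
With the tool pointing down it reaches from about 0.4 to 0.85 m from the base axis. Payload 4.5 kg.
Tool frame: the origin (TCP) lies midway between the tips of the shut fingers; the grasp point (between the pads) lies 19 mm behind it; y points along the fingers, x is the direction in which the jaws open and shut, and the axes are right-handed (so a half turn about y gives the same grasp; the last joint's range is limited). The gripper opens to 85 mm and grips with 20 to 120 N. Pads are 22 mm wide; open, the fingers measure 114 mm over their backs; the gripper's body (76 mm by 85 mm) begins 54 mm behind the grasp point. The pads swing forward as they close: fully open they stand 13 mm farther back than shut.
Start: joints at [-1.313, 0.689, -0.195, 1.565, 0.157, 0.902, -0.215], TCP at [0.139, 0.609, 0.191] pointing down, gripper open.
Joint ranges: [-3.01, 3.01], [-0.46, 2.08], [-1.47, 1.51], [0.13, 2.56], [-1, 4.14], [0.04, 2.09], [-2.66, 2.66]. Speed limits (rad/s): [2.57, 2.57, 3.14, 3.14, 3.14, 3.14, 3.14].

INTERFACE

Orientations are given as [roll, pitch, yaw] about the fixed x, y, z axes, in that order (R = Rz(yaw) Ry(pitch) Rx(roll)).
In Python, from plant import readout, eyes, hand_in gives the robot as it stands.
- The arm moves only by the tool carry_out, never from a script. Its arguments are lists of equal length, an entry for each row: "offset": the shift along the tool's x, y, z in mm, a list of three; "spin": the turn about the tool's y in rad; "fingers": the finger opening in mm, from 0 to 85.4. A call has 1 to 20 rows; each row is the pose to reach, as a shift and turn from the pose measured when the call began, along the tool's axes at that moment; what a row does not reach only later rows make up. A row lasts 1/8 s, in which the tool goes at most 62.5 mm and 10.7 degrees, less where a joint would pass 70% of its speed; a pose out of reach is approached as far as the arm can. A call with a gripper value outside its range is refused whole. The fingers move at their own pace and stop on an object; "force" is the grip in N (left out, the last holds). Time passes only in rows, so rows that repeat a pose let the fingers close. It gives the time, the measured TCP pose, the force and the opening at its end, in the units of the state.
- readout.read_state(): the state, without advancing time (a new reading comes with each control period).
- eyes.get_image(name): name is "side" or "top" or "wrist"; returns the picture (480x640x3 uint8, blue, green, red); there is no depth.
- eyes.camera_params(name): a dict with "mtx" (3x3 intrinsics, pixels), "camera_from_world" (4x4, takes a point from world to camera coordinates). Camera axes: x right, y down, z forward; pixel columns grow to the right and rows downward; lengths in m; the calibration is good to about 2 mm. A picture is of the moment at which its call begins: read the wrist's pose just before it. camera_params takes no time and is no camera call; for the wrist camera it gives the pose at the moment of the call.
- hand_in(): hands the job in, once; it reports no verdict.
The state is a dict: "time": time; "joint_pos": joint angles; "joint_velocities": joint speeds; "joint_torque": joint torques, N m; "tool_pos": TCP position; "orientation": TCP orientation; "wrist_force": force on the tool from outside, world axes, zero at the start; "ft_torque": the same for the moment, N m; "gripper_width": opening from 0.0 (shut) to 1.0 (fully open).
Only numpy, scipy, OpenCV 4.12 (cv2) and the standard library are available. Lean on these libraries where they do the work, as an engineer would, in place of code of your own. Each camera call takes 0.05 s, during which the arm holds its last target.

## Working session

There is one attempt and no reset: what is moved stays moved. The work goes in short steps, Python scripts to look and compute and a tool call to move; the robot and the scene stay as the last step left them, time stands still between calls to the robot, and variables do not carry over. Pictures are saved under pics/ and viewed, and the job is handed in when it is done.

Besides the shell and the picture viewer there is one more tool, called after "Call:" in YAML: its name, and indented under it one key for each argument. carry_out: Moves the arm, as the interface text tells. Its arguments: {"type":"object","properties":{"offset":{"type":"array","items":{"type":"array","items":{"type":"number"}}},"spin":{"type":"array","items":{"type":"number"}},"fingers":{"type":"array","items":{"type":"number"}},"force":{"type":"number"}},"required":["offset","spin","fingers"]}

```bash
ls; mkdir -p pics; cat > h.py <<'E'
import numpy as np,cv2
from plant import readout,eyes
from scipy.spatial.transform import Rotation as R
def cam(n):
    p=eyes.camera_params(n);return np.array(p['mtx']),np.array(p['camera_from_world'])
def ray(n,u,v,z,P=None):
    K,T=P or cam(n)
    d=np.linalg.inv(K)@[u,v,1];Rw=T[:3,:3].T;o=-Rw@T[:3,3];d=Rw@d
    return o+d*(z-o[2])/d[2]
def proj(n,p,P=None):
    K,T=P or cam(n);q=K@(T[:3,:3]@np.asarray(p)+T[:3,3]);return q[:2]/q[2]
E
python3 - <<'E'
from h import *
s=readout.read_state();print(s)
for n in ['side','top','wrist']:
    cv2.imwrite(f'pics/a_{n}.png',eyes.get_image(n));K,T=cam(n);print(n,K.round(1).tolist(),(-T[:3,:3].T@T[:3,3]).round(3),T[:3,:3].round(2).tolist())
E
```

```text
pics
{'time': 0.0, 'joint_pos': array([-1.31323114,  0.69000939, -0.19454131,  1.56635291,  0.1572808 ,
        0.90250917, -0.21504203]), 'joint_velocities': array([ 0.00012631, -0.0009801 , -0.00073015, -0.00069752,  0.00087052,
        0.00174028,  0.00047492]), 'joint_torque': array([ 6.23185838e-05, -5.39616930e+01, -1.26700055e+00, -1.58539402e+01,
        8.96746467e-03,  9.85562161e-03, -2.34070384e-06]), 'tool_pos': array([0.13856081, 0.60869228, 0.1905666 ]), 'orientation': array([-1.5709004 ,  0.00188443,  1.34718369]), 'wrist_force': array([-0.45590609,  0.12632617,  0.35155711]), 'ft_torque': array([-0.02071188,  0.02895768,  0.02376092]), 'gripper_width': 1.0011205046934684}
side [[451.3, 0.0, 312.3], [0.0, 451.3, 240.0], [0.0, 0.0, 1.0]] [0.457 0.448 0.653] [[-0.98, -0.21, -0.0], [-0.16, 0.73, -0.66], [0.14, -0.65, -0.75]]
top [[613.5, 0.0, 330.2], [0.0, 613.5, 234.7], [0.0, 0.0, 1.0]] [ 0.292 -0.063  1.285] [[0.04, -1.0, -0.0], [-0.97, -0.04, -0.23], [0.23, 0.01, -0.97]]
wrist [[333.4, 0.0, 323.6], [0.0, 333.4, 239.1], [0.0, 0.0, 1.0]] [0.062 0.627 0.374] [[0.22, 0.97, -0.0], [0.93, -0.21, 0.3], [0.3, -0.07, -0.95]]
```

View pics/a_side.png

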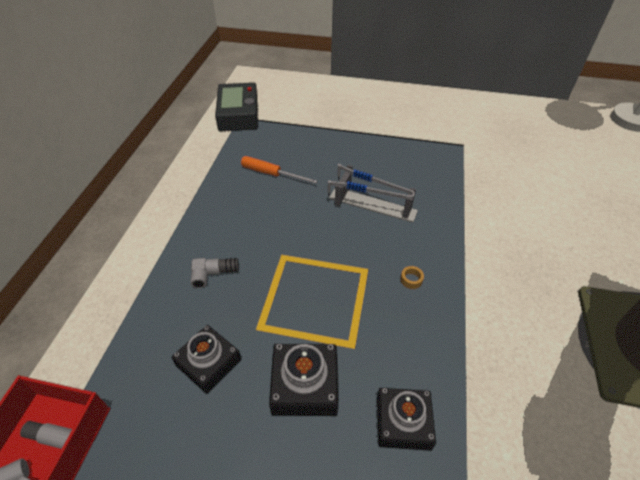

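View pics/a_top.png

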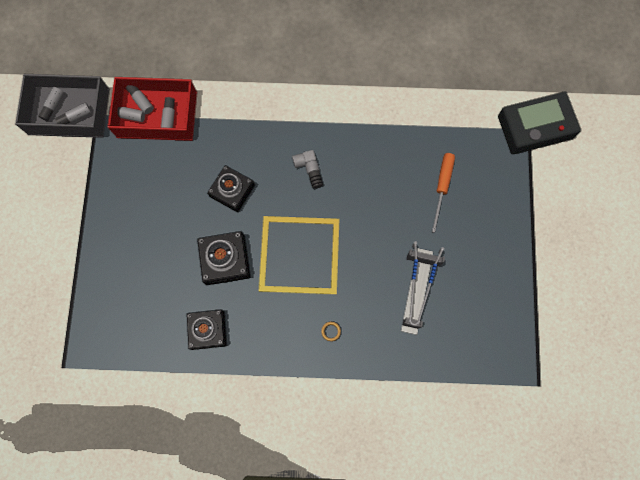

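View pics/a_wrist.png

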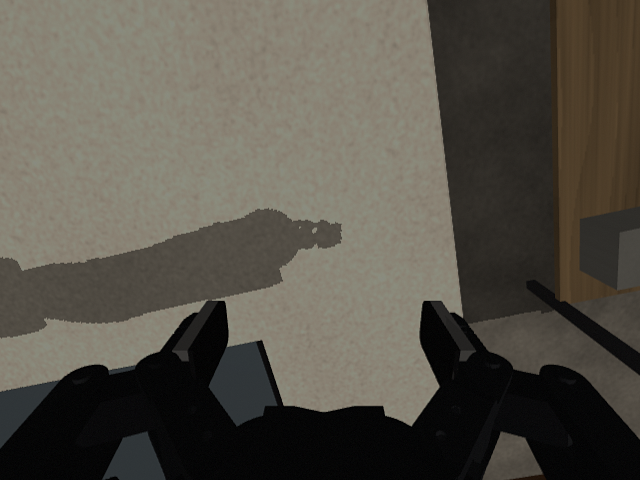

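Three box-like things appear in the top view, at (232,187), (222,256) and (206,328). The middle one looks largest, so I'll enlarge to confirm.

```bash
python3 - <<'E'
import cv2
im=cv2.imread('pics/a_top.png')
cv2.imwrite('pics/b1.png',cv2.resize(im[160:360,170:350],None,fx=3,fy=3,interpolation=cv2.INTER_CUBIC)[:600])
cv2.imwrite('pics/b2.png',cv2.resize(im[225:345,385:465],None,fx=5,fy=5,interpolation=cv2.INTER_CUBIC))
cv2.imwrite('pics/b3.png',cv2.resize(im[215:305,190:350],None,fx=5,fy=5,interpolation=cv2.INTER_CUBIC))
s=cv2.imread('pics/a_side.png')
cv2.imwrite('pics/b4.png',cv2.resize(s[150:225,315:425],None,fx=7,fy=7,interpolation=cv2.INTER_CUBIC))
E
```

```text
(no output)
```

View pics/b1.png

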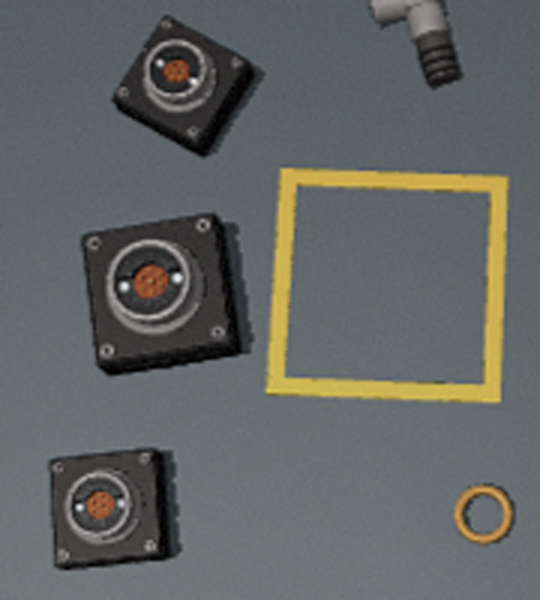

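View pics/b2.png

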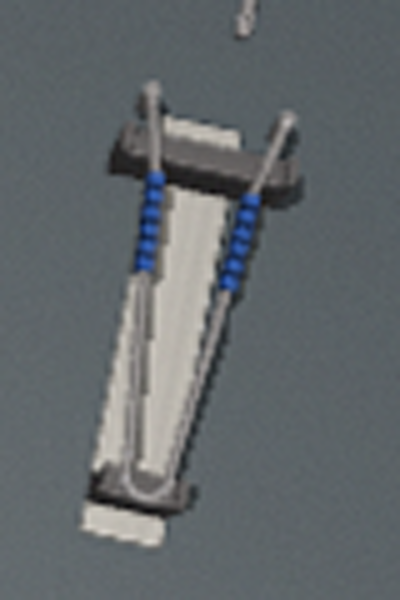

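View pics/b3.png

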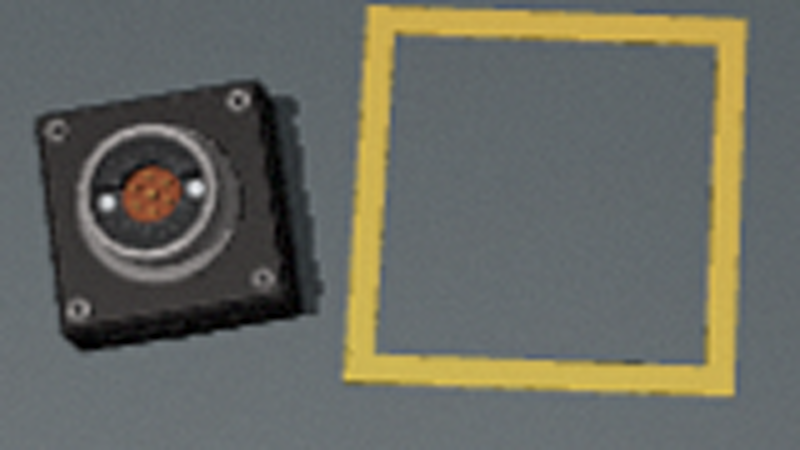

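View pics/b4.png

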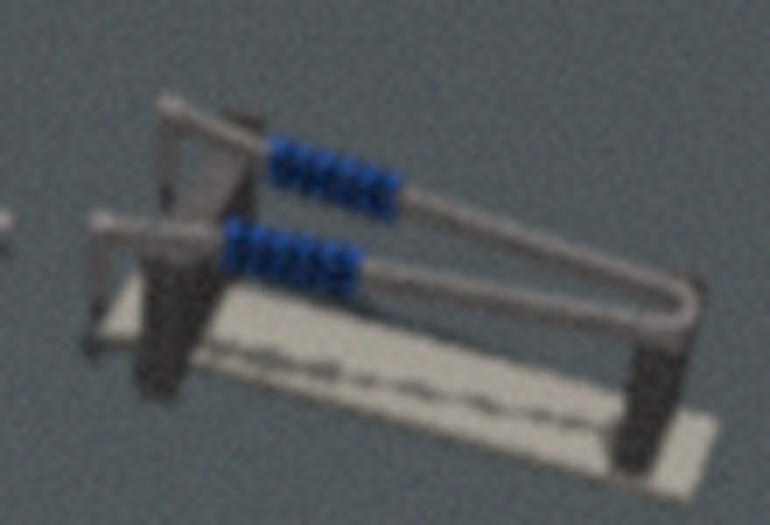

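```bash
python3 - <<'E'
from h import *
f=lambda u,v,z:ray('top',190+u/5,215+v/5,z)
sc=[(55,130),(238,99),(263,277),(78,309)]
S=np.array([f(*c,.046) for c in sc]);print('screws',S.round(4).tolist(),'c',S.mean(0))
d1=f(107,202,.064);d2=f(195,188,.064);print('dabs',d1,d2,(d1+d2)/2,np.linalg.norm(d1-d2))
v=d1-d2;print('box y dir angle',np.degrees(np.arctan2(v[1],v[0])))
v=S[0]-S[1];w=S[3]-S[2];print(np.degrees(np.arctan2(v[1],v[0])),np.degrees(np.arctan2(w[1],w[0])))
F=np.array([f(*c,0) for c in [(395,32),(720,45),(707,366),(375,354)]]);print('frame',F.round(4).tolist(),F.mean(0))
g=lambda u,v,z:ray('top',385+u/5,225+v/5,z)
a=g(150,88,.059);b=g(289,118,.059);c=g(147,493,.059);print('pins',a,b,np.linalg.norm(a-b),'bow',c)
ga=g(150,222,.062);gb=g(241,243,.062);print('grips',ga,gb,np.linalg.norm(ga-gb))
m=(a+b)/2;v=m-c;print('axis',np.degrees(np.arctan2(v[1],v[0])),np.linalg.norm(v))
n=a-b;print('perp',np.degrees(np.arctan2(n[1],n[0]))-90)
m=(ga+gb)/2;v=m-c;print('axis2',np.degrees(np.arctan2(v[1],v[0])),np.linalg.norm(v))
K,T=cam('side')
for n,p in dict(a=a,b=b,c=c,ga=ga,gb=gb,d1=d1,d2=d2).items(): print(n,proj('side',p).round(1))
s=readout.read_state();print(R.from_euler('xyz',s['orientation']).as_matrix().round(3))
E
```

```text
screws [[0.5619, 0.2174, 0.046], [0.5778, 0.1426, 0.046], [0.5034, 0.1269, 0.046], [0.4874, 0.2016, 0.046]] c [0.5326254  0.17211907 0.046     ]
dabs [0.52882464 0.18965282 0.064     ] [0.53593012 0.15436483 0.064     ] [0.53237738 0.17200883 0.064     ] 0.03599625270832532
box y dir angle 101.38467528489795
102.0360097921759 102.11169096513649
frame [[0.6207, 0.0844, 0.0], [0.62, -0.0564, 0.0], [0.4802, -0.0559, 0.0], [0.4801, 0.0844, 0.0]] [0.55024687 0.01411206 0.        ]
pins [ 0.57179531 -0.2238371   0.059     ] [ 0.56132188 -0.28062434  0.059     ] 0.057744984249996384 bow [ 0.40691779 -0.22354559  0.059     ]
grips [ 0.51558489 -0.22374694  0.062     ] [ 0.50833953 -0.26048488  0.062     ] 0.037445579051366494
axis -10.186516954468356 0.16219748504860007
perp -10.449788776501606
axis2 -10.025473290565932 0.10671545298090698
a [328.9 182.1]
b [339.1 164.9]
c [412.7 193.9]
ga [357.1 184.9]
gb [363.3 173.5]
d1 [303.2 379.3]
d2 [303.9 355.2]
[[ 0.222 -0.    -0.975]
 [ 0.975 -0.001  0.222]
 [-0.001 -1.    -0.   ]]
```

Only the middle box at (222,256) is clearly the largest, so that is the terminal box: centre about (0.5325, 0.172), yaw about 12°. The frame centre is about (0.550, 0.014). The spanner lies at yaw about -10°.

```bash
cat >> h.py <<'E'
def rel(targets,s=None):
    s=s or readout.read_state();Rm=R.from_euler('xyz',s['orientation']).as_matrix()
    y0=np.degrees(np.arctan2(Rm[1,0],Rm[0,0]))
    print('t %.2f'%s['time'],'tcp',s['tool_pos'].round(4),'yaw %.2f'%y0,'tilt',(Rm[:,1]+[0,0,1]).round(4)[:2],'F',s['wrist_force'].round(1),'g %.1f'%(85.4*s['gripper_width']))
    for x,y,z,yaw in targets:
        o=Rm.T@(np.array([x,y,z])-s['tool_pos'])*1000
        print(o.round(1),'spin',round(np.radians(y0-yaw),4))
E
python3 - <<'E'
from h import *
for u,v in [(232,187),(206,328),(331,331),(310,170),(433,230)]: print(ray('top',u,v,.03).round(3))
rel([(.518,.2395,.13,12),(.518,.2395,.013,12)])
E
```

```text
[0.686 0.165 0.03 ]
[0.385 0.195 0.03 ]
[ 0.388 -0.059  0.03 ]
[ 0.731 -0.001  0.03 ]
[ 0.607 -0.265  0.03 ]
t 0.15 tcp [0.1386 0.6089 0.1908] yaw 77.18 tilt [-0.0002 -0.0014] F [-0.5  0.3 -0.5] g 85.6
[-275.9   61.2 -451.9] spin 1.1376
[-275.7  178.2 -451.9] spin 1.1376
```

Call:
carry_out:
  offset:
    - [-28, 6, -45]
    - [-55, 12, -90]
    - [-83, 18, -136]
    - [-110, 24, -181]
    - [-138, 31, -226]
    - [-166, 37, -271]
    - [-193, 43, -316]
    - [-221, 49, -362]
    - [-248, 55, -407]
    - [-276, 61, -452]
    - [-276, 61, -452]
    - [-276, 100, -452]
    - [-276, 140, -452]
    - [-276, 170, -452]
    - [-276, 178, -452]
    - [-276, 178, -452]
  spin: [0.114, 0.228, 0.341, 0.455, 0.569, 0.683, 0.796, 0.91, 1.024, 1.138, 1.138, 1.138, 1.138, 1.138, 1.138, 1.138]
  fingers: [50, 50, 50, 50, 50, 50, 50, 50, 50, 50, 50, 50, 50, 50, 50, 50]
  force: 40

```text
time: 2.15
tool_pos: [0.5178, 0.2398, 0.0133]
orientation: [-1.572, 0.001, 0.21]
wrist_force: [-0.5, -0.4, 0.1]
gripper_width: 0.588
```

```bash
python3 - <<'E'
from h import *
T=[]
y0=.2395
# box-attached pushing path: yaw 12->0; simulate
th=np.radians(12);n=lambda t:np.array([-np.sin(t),np.cos(t)])
c=np.array([.5325,.172]);L=.160;N=14
T=[]
for i in range(N+1):
    t=np.radians(12*(1-i/N))
    if i: c=c-n(t+np.radians(6/N))*L/N
    p=c+n(t)*.059
    T.append((*p,.013,np.degrees(t)))
print(c);rel(T)
cv2.imwrite('pics/c_side.png',eyes.get_image('side'))
E
```

```text
[0.54919416 0.01316569]
t 2.15 tcp [0.5178 0.2398 0.0133] yaw 12.03 tilt [-0.0006 -0.0012] F [-0.5 -0.4  0.1] g 50.2
[  0.3   0.3 -10.4] spin 0.0006
[  1.1   0.3 -21.8] spin 0.0156
[  1.7   0.4 -33.3] spin 0.0305
[  2.2   0.4 -44.7] spin 0.0455
[  2.4   0.4 -56.2] spin 0.0604
[  2.5   0.4 -67.7] spin 0.0754
[  2.5   0.4 -79.1] spin 0.0904
[  2.2   0.4 -90.6] spin 0.1053
[   1.8    0.4 -102. ] spin 0.1203
[   1.3    0.4 -113.5] spin 0.1352
[   0.5    0.4 -124.9] spin 0.1502
[  -0.4    0.5 -136.4] spin 0.1652
[  -1.5    0.5 -147.8] spin 0.1801
[  -2.8    0.5 -159.2] spin 0.1951
[  -4.2    0.5 -170.5] spin 0.21
```

View pics/c_side.png

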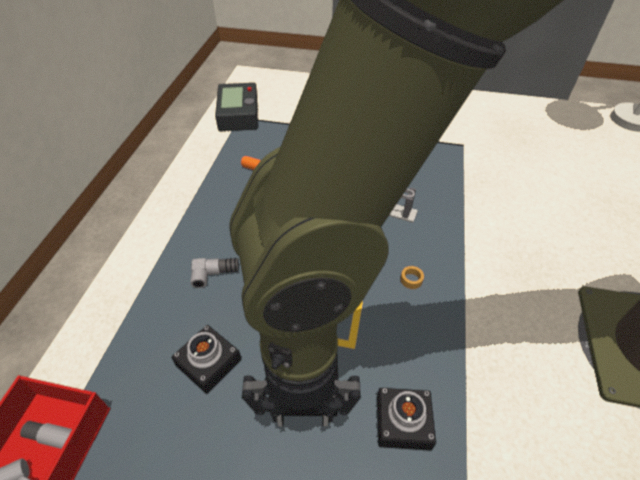

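The fingers are down behind the box, clear of both decoys, so I push.

Call:
carry_out:
  offset:
    - [0, 0, -6]
    - [0.5, 0, -12]
    - [1, 0, -22]
    - [1.7, 0, -33]
    - [2.2, 0, -45]
    - [2.4, 0, -56]
    - [2.5, 0, -68]
    - [2.5, 0, -79]
    - [2.2, 0, -91]
    - [1.8, 0, -102]
    - [1.3, 0, -113.5]
    - [0.5, 0, -125]
    - [-0.4, 0, -136.5]
    - [-1.5, 0, -148]
    - [-2.5, 0, -157]
    - [-3, 0, -163]
    - [-3.7, 0, -166]
    - [-4, 0, -168]
  spin: [0, 0.005, 0.0156, 0.03, 0.045, 0.06, 0.075, 0.09, 0.105, 0.12, 0.135, 0.15, 0.165, 0.18, 0.195, 0.203, 0.208, 0.21]
  fingers: [50, 50, 50, 50, 50, 50, 50, 50, 50, 50, 50, 50, 50, 50, 50, 50, 50, 50]

```text
time: 4.45
tool_pos: [0.5496, 0.075, 0.0142]
orientation: [-1.571, -0.001, -0.0]
wrist_force: [-0.3, 3.1, -1.6]
gripper_width: 0.586
```

```bash
python3 - <<'E'
from h import *
rel([])
im=eyes.get_image('top');cv2.imwrite('pics/d_top.png',im)
E
```

```text
t 4.45 tcp [0.5496 0.075  0.0142] yaw -0.00 tilt [ 0.0009 -0.0003] F [-0.3  3.1 -1.6] g 50.0
```

View pics/d_top.png

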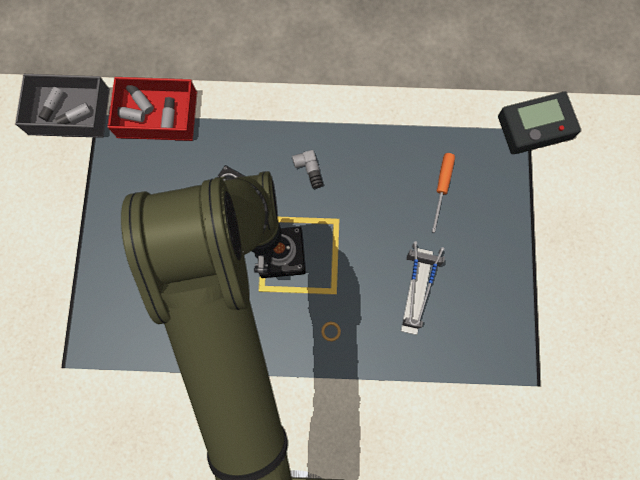

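```bash
python3 - <<'E'
from h import *
im=cv2.imread('pics/d_top.png')
cv2.imwrite('pics/d1.png',cv2.resize(im[205:305,240:350],None,fx=6,fy=6,interpolation=cv2.INTER_CUBIC))
E
```

```text
(no output)
```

View pics/d1.png

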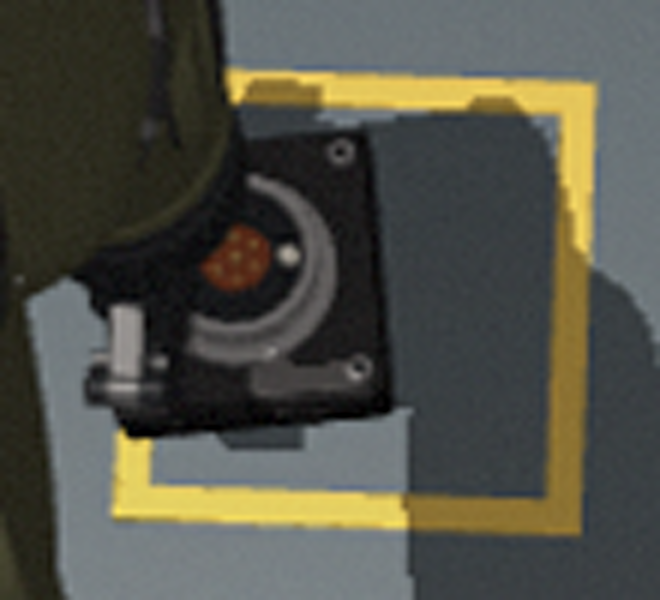

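```bash
python3 - <<'E'
from h import *
f=lambda u,v,z:ray('top',240+u/6,205+v/6,z)
a=f(341,151,.046);b=f(358,368,.046);print(a,b,f(287,254,.064),f(236,256,.066));v=a-b;L=np.linalg.norm(v);v/=L;print(L,'yaw',np.degrees(np.arctan2(v[1],v[0])))
n=np.array([-v[1],v[0]]);c=(a+b)[:2]/2+n*.0382;print('centre',c)
E
```

```text
[0.59223367 0.02011977 0.046     ] [0.51617203 0.01051064 0.046     ] [0.55126124 0.03543254 0.064     ] [0.54950933 0.0525021  0.066     ]
0.076666212915004 yaw 7.200229878910845
centre [0.54941497 0.05321397]
```

```bash
python3 - <<'E'
from h import *
im=eyes.get_image('side');cv2.imwrite('pics/e_side.png',im)
w=eyes.get_image('wrist');cv2.imwrite('pics/e_wrist.png',w)
s=readout.read_state();p=s['tool_pos']
for dx in(-.025,0,.025,-.04,.04):
  q=p+[dx,0,0]
  print(dx,proj('top',q).round(1),proj('side',q).round(1),proj('wrist',q).round(1))
cv2.imwrite('pics/e1.png',cv2.resize(im[220:370,230:390],None,fx=4,fy=4,interpolation=cv2.INTER_CUBIC))
E
```

```text
-0.025 [270.2 264. ] [322.3 326.9] [282.6 270.9]
0 [270.9 252.4] [307.2 324.1] [324.7 270.9]
0.025 [271.6 240.9] [292.3 321.3] [366.7 270.9]
-0.04 [269.7 271. ] [331.4 328.6] [257.4 270.9]
0.04 [272. 234.] [283.4 319.6] [392.  270.9]
```

View pics/e1.png

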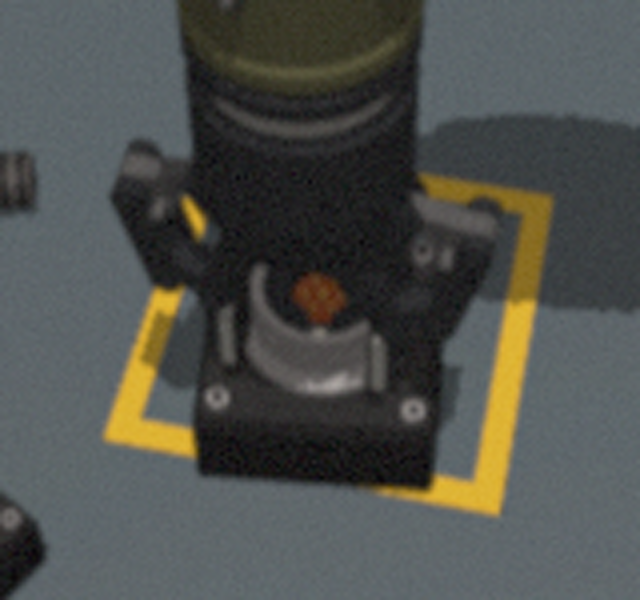

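View pics/e_wrist.png

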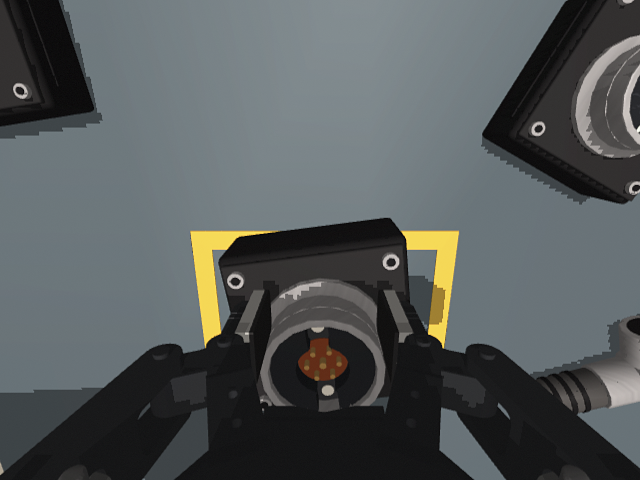

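The fingers seem to have ended up alongside the connector, over the box's footprint, and the box is short at y=0.053. I'll check the geometry closer before moving.

```bash
python3 - <<'E'
from h import *
w=cv2.imread('pics/e_wrist.png')
cv2.imwrite('pics/e2.png',cv2.resize(w[210:420,190:460],None,fx=2.9,fy=2.8,interpolation=cv2.INTER_CUBIC))
for y in (.064,.075,.086):
 for z in(.018,.045,.06):
  print(y,z,proj('wrist',[.5496+.025,y,z]).round(1),proj('wrist',[.5496-.025,y,z]).round(1),proj('side',[.5496-.025,y,z]).round(1))
s=readout.read_state();print(s['joint_pos'].round(3),s['joint_torque'].round(2),s['ft_torque'])
E
```

```text
0.064 0.018 [366.9 290.1] [282.6 290.2] [323.6 320. ]
0.064 0.045 [373.3 313.8] [276.4 313.8] [323.9 310.9]
0.064 0.06 [377.8 330.3] [272.2 330.3] [324.  305.7]
0.075 0.018 [367.6 273.1] [281.9 273.1] [322.3 325.8]
0.075 0.045 [374.3 294.6] [275.5 294.7] [322.5 316.8]
0.075 0.06 [379.  309.7] [271.  309.7] [322.6 311.6]
0.086 0.018 [368.4 255.4] [281.1 255.4] [320.9 331.7]
0.086 0.045 [375.3 274.6] [274.5 274.7] [321.1 322.8]
0.086 0.06 [380.2 288.2] [269.8 288.2] [321.2 317.6]
[-0.235  0.871  0.028  1.912 -0.058  0.359 -0.163] [  1.07 -53.46   3.    -6.9    0.21   0.18   0.  ] [ 0.39794276 -0.06801362  0.00921726]
```

View pics/e2.png

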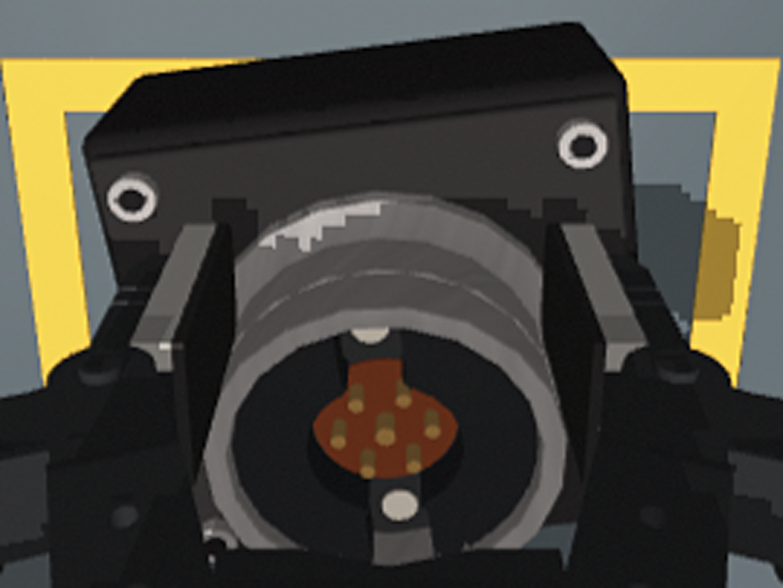

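```bash
python3 - <<'E'
from h import *
w=cv2.imread('pics/c_side.png')
cv2.imwrite('pics/e3.png',cv2.resize(w[350:450,230:390],None,fx=5,fy=5,interpolation=cv2.INTER_CUBIC))
c=np.array([.5178,.2398]);d=np.array([np.cos(.21),np.sin(.21)])
for z in(.014,.03,.045,.06):
 for k in(-1,1): print(z,k,((proj('side',[*(c+k*d*.025),z])-[230,350])*5).round(0))
E
```

```text
0.014 -1 [458. 403.]
0.014 1 [277. 402.]
0.03 -1 [459. 382.]
0.03 1 [274. 382.]
0.045 -1 [460. 362.]
0.045 1 [271. 362.]
0.06 -1 [460. 341.]
0.06 1 [268. 341.]
```

View pics/e3.png

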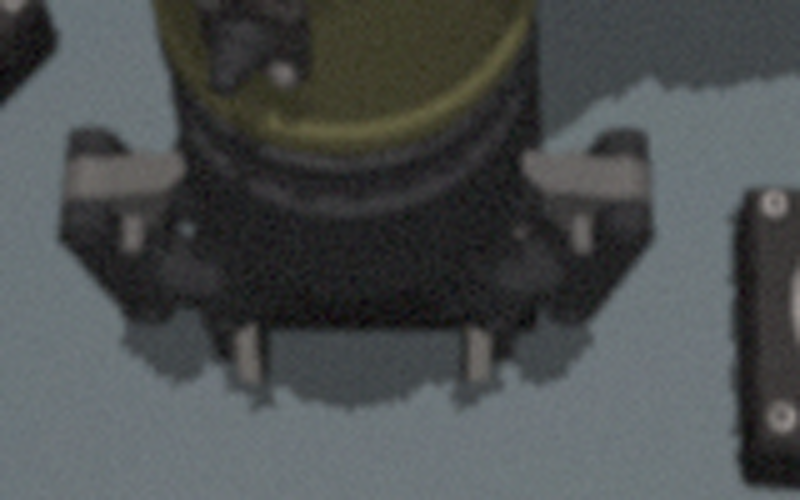

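Findings: at 50 mm opening the fingertips look about 35 mm higher than the reported TCP in both the side and wrist views. They cleared the box's top face and pushed the connector instead. I'll lift off, move back and measure the tips properly.

Call:
carry_out:
  offset:
    - [0, -25, 0]
    - [0, -60, 0]
    - [0, -90, 20]
    - [0, -100, 60]
    - [0, -100, 78]
    - [0, -100, 78]
  spin: [0, 0, 0, 0, -0.06, -0.12]
  fingers: [50, 50, 50, 40, 40, 40]

```text
time: 5.35
tool_pos: [0.5488, 0.154, 0.1135]
orientation: [-1.572, 0.0, 0.127]
wrist_force: [0.6, -0.5, -0.7]
gripper_width: 0.464
```

```bash
python3 - <<'E'
from h import *
rel([])
im=eyes.get_image('side');w=eyes.get_image('wrist');t=eyes.get_image('top')
s=readout.read_state();p=s['tool_pos'];Rm=R.from_euler('xyz',s['orientation']).as_matrix()
for n in('side','wrist','top'):
  for k in(-1,1):
    for b in (0,40): print(n,k,b,proj(n,p+Rm@[k*.020,-b/1e3,.011]).round(1))
cv2.imwrite('pics/f_side.png',im);cv2.imwrite('pics/f_wrist.png',w);cv2.imwrite('pics/f_top.png',t)
E
```

```text
t 5.35 tcp [0.5488 0.154  0.1135] yaw 7.27 tilt [-0.0002 -0.0012] F [ 0.6 -0.5 -0.7] g 39.7
side -1 0 [308.3 342.5]
side -1 40 [307.9 326.9]
side 1 0 [278.5 340. ]
side 1 40 [276.5 324.4]
wrist -1 0 [290.4 253.7]
wrist -1 40 [282.2 283.2]
wrist 1 0 [358.8 253.7]
wrist 1 40 [367.3 283.2]
top -1 0 [221.8 251.5]
top -1 40 [218.1 247.2]
top 1 0 [221.  231.7]
top 1 40 [217.2 226.7]
```

View pics/f_wrist.png

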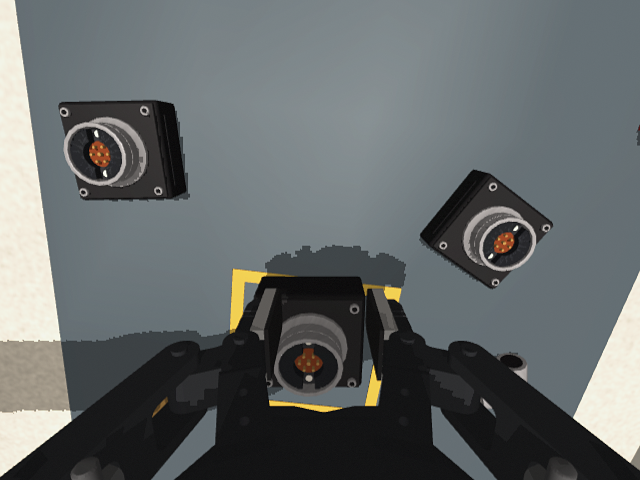

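View pics/f_side.png

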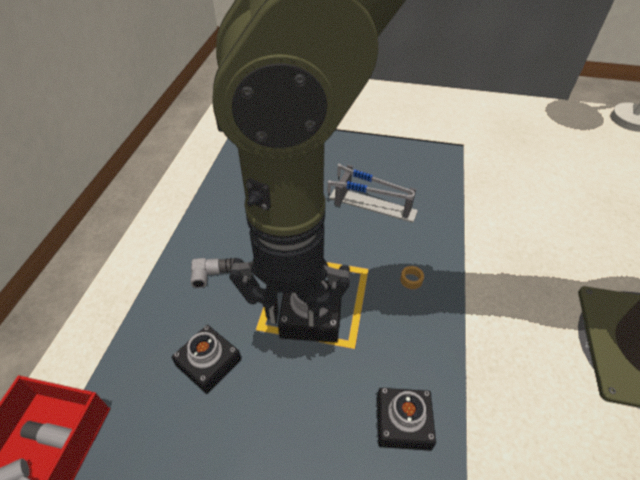

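View pics/f_top.png

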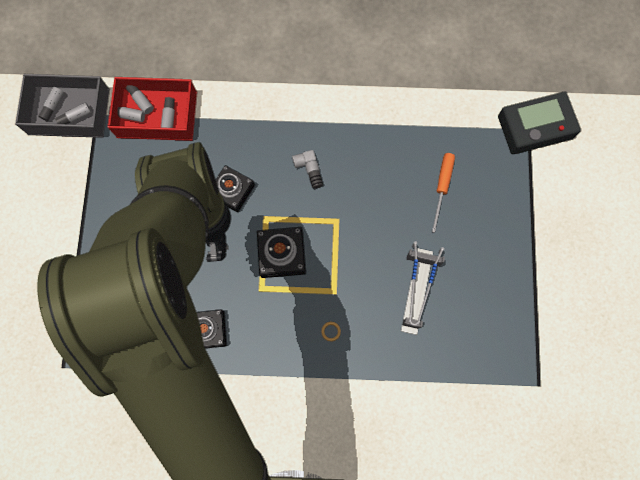

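Call:
carry_out:
  offset:
    - [0, 0, 0]
    - [0, 0, 0]
    - [0, 0, 0]
    - [0, 0, 0]
  spin: [0, 0, 0, 0]
  fingers: [0, 0, 0, 0]

```text
time: 6.0
tool_pos: [0.549, 0.1512, 0.1133]
orientation: [-1.573, 0.001, 0.119]
wrist_force: [0.7, 0.4, 0.5]
gripper_width: -0.005
```

```bash
python3 - <<'E'
from h import *
rel([])
im=eyes.get_image('side');w=eyes.get_image('wrist')
s=readout.read_state();p=s['tool_pos'];Rm=R.from_euler('xyz',s['orientation']).as_matrix()
for b in (0,20,40): 
    for zz in (-.011,.011): print(b,zz,[proj(n,p+Rm@[0,-b/1e3,zz]).round(1) for n in('side','wrist')])
c=np.vstack([cv2.resize(w[200:380,180:470],None,fx=2.4,fy=1.65)[:300],])
cv2.imwrite('pics/g_wrist.png',cv2.resize(w[200:400,200:450],None,fx=3,fy=3,interpolation=cv2.INTER_CUBIC))
cv2.imwrite('pics/g_side.png',cv2.resize(im[220:370,220:380],None,fx=4,fy=4,interpolation=cv2.INTER_CUBIC))
E
```

```text
t 6.00 tcp [0.549  0.1512 0.1133] yaw 6.83 tilt [-0.0007 -0.0025] F [0.7 0.4 0.5] g -0.4
0 -0.011 [array([295.3, 326.8]), array([324.5, 287.8])]
0 0.011 [array([293.3, 341.2]), array([324.6, 253.7])]
20 -0.011 [array([294.8, 319.1]), array([324.6, 304.1])]
20 0.011 [array([292.7, 333.6]), array([324.6, 266.9])]
40 -0.011 [array([294.2, 310.9]), array([324.7, 324.1])]
40 0.011 [array([292.1, 325.6]), array([324.7, 283.2])]
```

View pics/g_wrist.png

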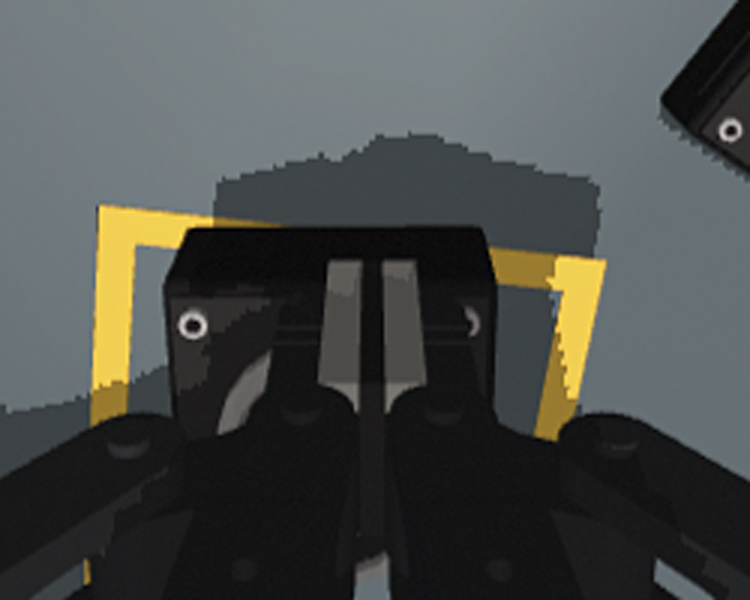

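View pics/g_side.png

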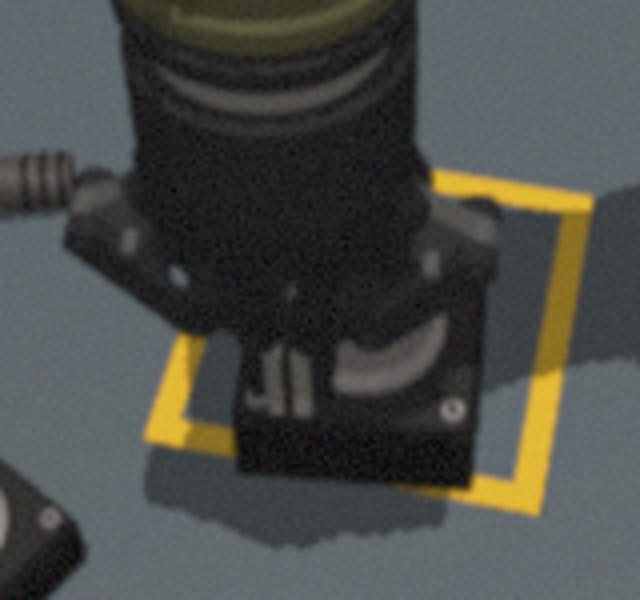

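```bash
python3 - <<'E'
from h import *
t=eyes.get_image('top')
s=readout.read_state();p=s['tool_pos'];Rm=R.from_euler('xyz',s['orientation']).as_matrix()
for b in (0,20,40): 
    for zz in (-.011,.011): print(b,zz,[((proj('top',p+Rm@[x,-b/1e3,zz])-[190,200])*7).round(0) for x in(-.014,0,.014)])
cv2.imwrite('pics/h_top.png',cv2.resize(t[200:285,190:300],None,fx=7,fy=7,interpolation=cv2.INTER_CUBIC))
E
```

```text
0 -0.011 [array([300., 333.]), array([298., 284.]), array([296., 236.])]
0 0.011 [array([221., 339.]), array([219., 291.]), array([217., 242.])]
20 -0.011 [array([289., 318.]), array([286., 268.]), array([284., 219.])]
20 0.011 [array([209., 324.]), array([207., 275.]), array([205., 225.])]
40 -0.011 [array([277., 302.]), array([274., 251.]), array([272., 201.])]
40 0.011 [array([195., 308.]), array([193., 258.]), array([191., 208.])]
```

View pics/h_top.png

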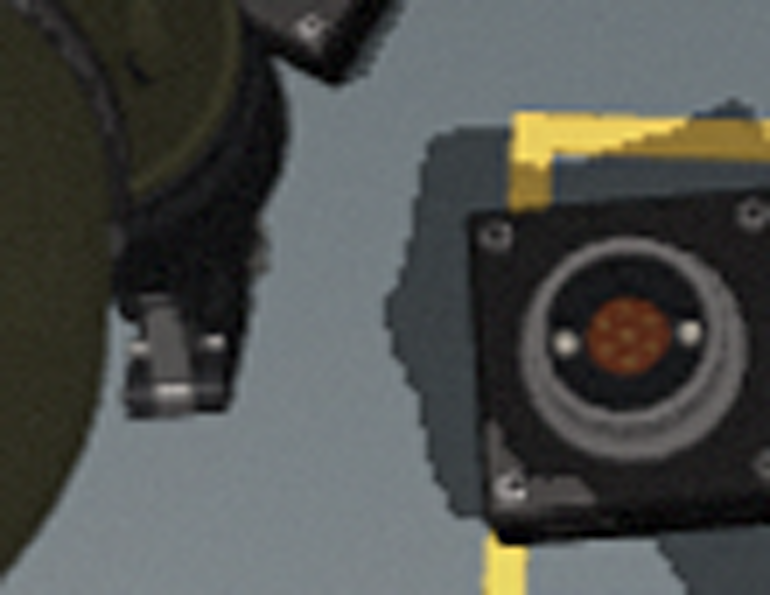

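Call:
carry_out:
  offset:
    - [0, 40, 5]
    - [0, 80, 10]
    - [0, 105, 10]
    - [0, 110, 10]
    - [0, 112, 10]
  spin: [0, 0, 0, 0, 0]
  fingers: [40, 40, 40, 40, 40]

```text
time: 6.78
tool_pos: [0.5482, 0.1609, 0.0017]
orientation: [-1.573, 0.0, 0.119]
wrist_force: [-0.2, -0.1, 0.8]
gripper_width: 0.467
```

Call:
carry_out:
  offset:
    - [0, 2, 0]
    - [0, 4, 0]
  spin: [0, 0]
  fingers: [40, 40]

```text
time: 7.02
tool_pos: [0.549, 0.1611, -0.0014]
orientation: [-1.573, -0.002, 0.119]
wrist_force: [-0.4, -1.0, -0.3]
gripper_width: 0.47
```

```bash
python3 - <<'E'
from h import *
im=eyes.get_image('side');t=eyes.get_image('top')
s=readout.read_state();p=s['tool_pos'];Rm=R.from_euler('xyz',s['orientation']).as_matrix()
for b in (0,20,40): 
    for zz in (-.011,.011): print(b,zz,[((proj('side',p+Rm@[x,-b/1e3,zz])-[220,290])*5).round(0) for x in(-.02,.02)])
cv2.imwrite('pics/i_side.png',cv2.resize(im[290:400,220:380],None,fx=5,fy=5,interpolation=cv2.INTER_CUBIC))
E
```

```text
0 -0.011 [array([447., 411.]), array([318., 400.])]
0 0.011 [array([440., 480.]), array([309., 468.])]
20 -0.011 [array([447., 382.]), array([315., 371.])]
20 0.011 [array([439., 451.]), array([305., 440.])]
40 -0.011 [array([446., 351.]), array([311., 340.])]
40 0.011 [array([439., 422.]), array([301., 410.])]
```

View pics/i_side.png

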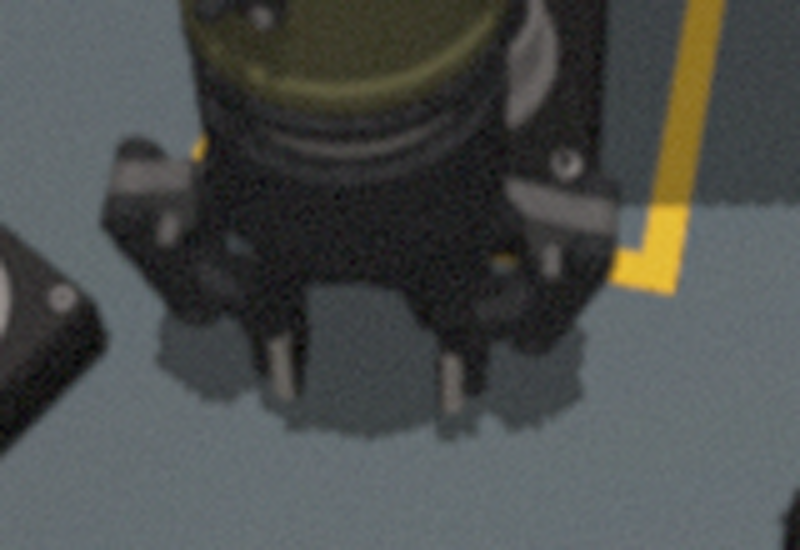

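No contact at TCP z≈-0.001, and the side view shows a clear gap between tips and their shadow, so the tips really are about 40 mm behind the reported TCP. I'll lower further in steps.

Call:
carry_out:
  offset:
    - [0, 8, 0]
    - [0, 16, 0]
    - [0, 20, 0]
    - [0, 22, 0]
  spin: [0, 0, 0, 0]
  fingers: [40, 40, 40, 40]

```text
time: 7.62
tool_pos: [0.5482, 0.1609, -0.0244]
orientation: [-1.573, 0.0, 0.119]
wrist_force: [0.7, -0.3, -0.2]
gripper_width: 0.467
```

```bash
python3 - <<'E'
from h import *
rel([])
im=eyes.get_image('side');t=eyes.get_image('wrist')
s=readout.read_state();p=s['tool_pos'];Rm=R.from_euler('xyz',s['orientation']).as_matrix()
for b in (20,30,40): 
    for zz in (-.011,.011): print(b,zz,[((proj('side',p+Rm@[x,-b/1e3,zz])-[220,290])*5).round(0) for x in(-.02,.02)])
cv2.imwrite('pics/j_side.png',cv2.resize(im[290:400,220:380],None,fx=5,fy=5,interpolation=cv2.INTER_CUBIC))
cv2.imwrite('pics/j_w.png',t)
E
```

```text
t 7.62 tcp [ 0.5482  0.1609 -0.0244] yaw 6.82 tilt [ 0.0001 -0.0024] F [ 0.7 -0.3 -0.2] g 39.9
20 -0.011 [array([448., 415.]), array([319., 403.])]
20 0.011 [array([441., 483.]), array([309., 471.])]
30 -0.011 [array([447., 400.]), array([318., 389.])]
30 0.011 [array([440., 469.]), array([308., 457.])]
40 -0.011 [array([447., 385.]), array([316., 374.])]
40 0.011 [array([440., 455.]), array([306., 443.])]
```

View pics/j_side.png

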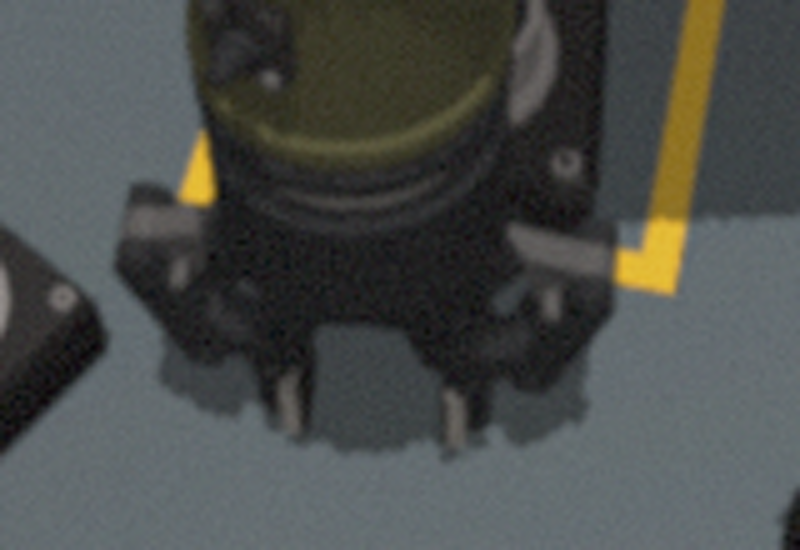

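View pics/j_w.png

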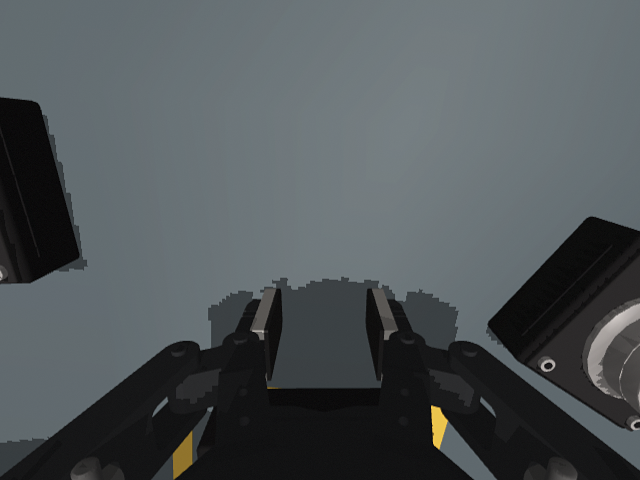

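```bash
python3 - <<'E'
from h import *
f=lambda u,v,z:ray('top',190+u/7,200+v/7,z)
a=f(565,343,.064);b=f(690,332,.064);v=a-b;print(a,b,(a+b)/2,np.linalg.norm(v),np.degrees(np.arctan2(v[1],v[0]))-90)
P=[f(u,v,.046) for u,v in[(496,235),(752,212),(512,487)]];print(np.array(P).round(4))
v=P[0]-P[2];print('yaw',np.degrees(np.arctan2(v[1],v[0])),'c',(P[1]+P[2])/2)
c=np.array([.5492,.053]);n=lambda t:np.array([-np.sin(t),np.cos(t)]);N=6;L=.041
T=[]
for i in range(N+1):
    t=np.radians(7*(1-i/N))
    if i: c=c-n(t)*L/N
    T.append((*(c+n(t)*.059),-.028,np.degrees(t)))
print(c);rel(T)
E
```

```text
[0.54651589 0.07006646 0.064     ] [0.55111848 0.03391999 0.064     ] [0.54881719 0.05199323 0.064     ] 0.03643831753637966 7.256512933770452
[[0.5822 0.0945 0.046 ]
 [0.592  0.0189 0.046 ]
 [0.5067 0.085  0.046 ]]
yaw 7.153264613755336 c [0.54935543 0.05192045 0.046     ]
[0.55128496 0.01207787]
t 7.72 tcp [ 0.5483  0.1609 -0.0242] yaw 6.82 tilt [ 0.0004 -0.0023] F [0.3 0.4 0.2] g 40.1
[-12.1   3.9 -48.3] spin -0.0031
[-11.    4.  -55.1] spin 0.0173
[-10.1   4.  -62. ] spin 0.0376
[ -9.3   4.  -68.8] spin 0.058
[ -8.6   4.  -75.7] spin 0.0783
[ -8.1   4.  -82.6] spin 0.0987
[ -7.7   4.  -89.6] spin 0.1191
```

Call:
carry_out:
  offset:
    - [-6, 4, -12]
    - [-12, 4, -24]
    - [-12, 4, -36]
    - [-12, 4, -43]
    - [-12, 4, -48]
    - [-11, 4, -55]
    - [-10, 4, -62]
    - [-9.3, 4, -69]
    - [-8.6, 4, -76]
    - [-8, 4, -82]
    - [-7.8, 4, -86]
    - [-7.7, 4, -88]
    - [-7.7, 4, -89]
  spin: [0, 0, 0, 0, 0, 0.017, 0.038, 0.058, 0.078, 0.1, 0.115, 0.119, 0.119]
  fingers: [50, 50, 50, 50, 50, 50, 50, 50, 50, 50, 50, 50, 50]

```text
time: 9.35
tool_pos: [0.5511, 0.0717, -0.028]
orientation: [-1.573, -0.0, 0.0]
wrist_force: [-0.4, 3.8, -0.8]
gripper_width: 0.586
```

```bash
python3 - <<'E'
from h import *
rel([])
t=eyes.get_image('top')
cv2.imwrite('pics/k_top.png',cv2.resize(t[200:310,210:350],None,fx=5.5,fy=5.4,interpolation=cv2.INTER_CUBIC))
E
```

```text
t 9.35 tcp [ 0.5511  0.0717 -0.028 ] yaw 0.00 tilt [ 0.0002 -0.0021] F [-0.4  3.8 -0.8] g 50.0
```

View pics/k_top.png

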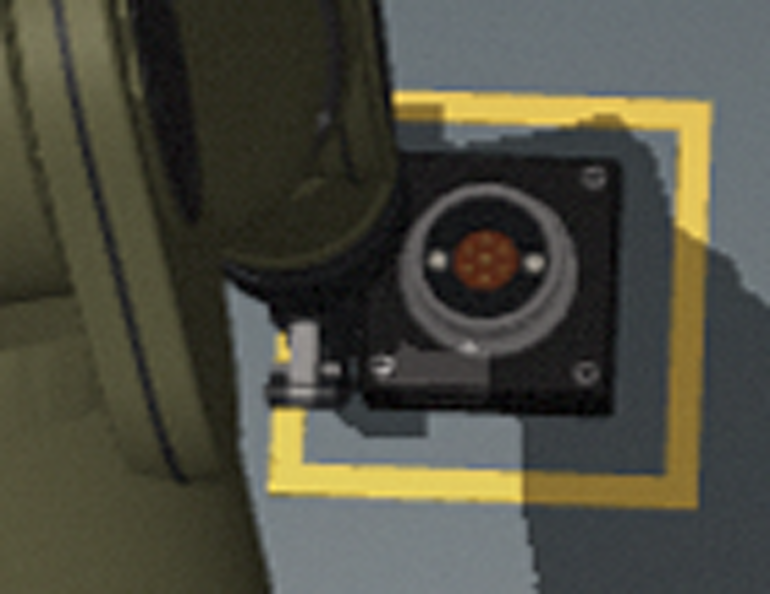

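```bash
python3 - <<'E'
from h import *
f=lambda u,v,z:ray('top',210+u/5.5,200+v/5.4,z)
a=f(438,261,.064);b=f(536,264,.064);v=a-b;print(a,b,(a+b)/2,np.linalg.norm(v),np.degrees(np.arctan2(v[1],v[0]))-90)
P=[f(u,v,.046) for u,v in[(594,178),(585,373),(384,366)]];print(np.array(P).round(4),(P[0]+P[2])/2)
v=P[0]-P[1];print('yaw',np.degrees(np.arctan2(v[1],v[0])))
yaw=np.radians(79.8);o=np.array([.40692,-.22355])
gp=o+ .112*np.array([np.cos(np.radians(-10.2)),np.sin(np.radians(-10.2))]);print('grip',gp)
rel([(.551,.10,-.028,0),(.551,.10,.12,0),(*gp,.12,79.8),(*gp,.07,79.8)])
E
```

```text
[0.5493175  0.03165407 0.064     ] [ 0.54949715 -0.00464311  0.064     ] [0.54940732 0.01350548 0.064     ] 0.03629762026076715 0.28358099734921893
[[ 0.5879 -0.0241  0.046 ]
 [ 0.5117 -0.024   0.046 ]
 [ 0.5117  0.051   0.046 ]] [0.54977229 0.01345402 0.046     ]
yaw -0.12633844892305596
grip [ 0.51714991 -0.24338349]
t 9.40 tcp [ 0.5512  0.0715 -0.028 ] yaw 0.00 tilt [ 0.0003 -0.0023] F [-0.1  3.2 -0.2] g 49.9
[-0.2 -0.  28.5] spin 0.0001
[-1.00e-01 -1.48e+02  2.81e+01] spin 0.0001
[ -34.  -147.3 -315.3] spin -1.3927
[ -34.   -97.3 -315.1] spin -1.3927
```

The box is at (0.5496, 0.0135), yaw ≈ 0, within 1 mm of the frame's centre. Next I retreat, rise and go above the spanner, turned so the wrist camera faces the tips.

```bash
python3 - <<'E'
from h import *
rel([(.5125,-.2425,.09,-100.2)])
E
```

```text
t 9.40 tcp [ 0.5512  0.0715 -0.028 ] yaw 0.00 tilt [ 0.0003 -0.0023] F [-0.1  3.2 -0.2] g 49.9
[ -38.7 -117.3 -314.3] spin 1.7489
```

Call:
carry_out:
  offset:
    - [0, 0, 8]
    - [0, 0, 20]
    - [0, -40, 24]
    - [0, -90, 24]
    - [0, -140, 10]
    - [-6, -145, -30]
    - [-12, -145, -75]
    - [-18, -145, -120]
    - [-24, -145, -165]
    - [-30, -145, -210]
    - [-36, -140, -255]
    - [-38.5, -130, -295]
    - [-38.5, -118, -314]
    - [-38.5, -118, -314]
    - [-38.5, -118, -314]
  spin: [0, 0, 0, 0, 0.15, 0.33, 0.51, 0.69, 0.87, 1.05, 1.23, 1.41, 1.59, 1.749, 1.749]
  fingers: [50, 50, 50, 60, 60, 60, 60, 60, 60, 60, 60, 60, 60, 60, 60]

```text
time: 11.28
tool_pos: [0.5126, -0.2416, 0.0904]
orientation: [-1.571, -0.002, -1.747]
wrist_force: [0.5, -0.9, -0.6]
gripper_width: 0.702
```

```bash
python3 - <<'E'
from h import *
rel([(.5125,-.2425,.09,-100.2)])
print(readout.read_state()['joint_pos'].round(2))
w=eyes.get_image('wrist');print(readout.read_state()['tool_pos']);np.save('wp.npy',np.array(cam('wrist')[1]))
cv2.imwrite('pics/l_w.png',w);cv2.imwrite('pics/l_side.png',eyes.get_image('side'))
cv2.imwrite('pics/l_top.png',eyes.get_image('top'))
E
```

```text
t 11.28 tcp [ 0.5126 -0.2416  0.0904] yaw -100.09 tilt [-0.0008 -0.0023] F [ 0.5 -0.9 -0.6] g 59.9
[0.9 0.4 0.1] spin 0.0019
[ 0.11  0.8   0.43  1.85 -0.55  0.61 -0.86]
[ 0.51277134 -0.2413603   0.0905989 ]
```

View pics/l_w.png

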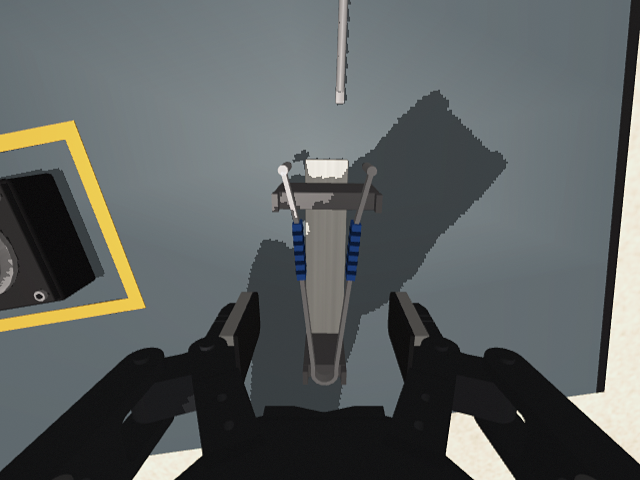

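View pics/l_side.png

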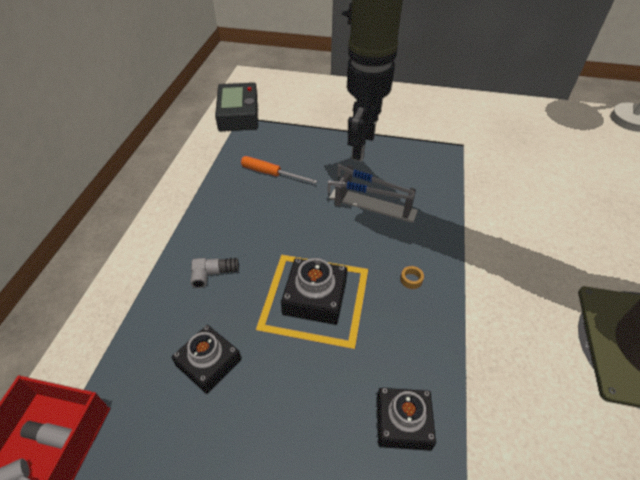

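```bash
python3 - <<'E'
from h import *
P=(cam('wrist')[0],np.load('wp.npy'))
r=lambda u,v,z:ray('wrist',u,v,z,P)
a=r(283,171,.059);b=r(372,171,.059);bow=r(325,384,.059);ga=r(299,251,.062);gb=r(353,251,.062)
print(a,b,np.linalg.norm(a-b),bow,ga,gb,np.linalg.norm(ga-gb))
m=(a+b)/2;v=m-bow;print('axis',np.degrees(np.arctan2(v[1],v[0])),np.linalg.norm(v));n=a-b;print(np.degrees(np.arctan2(n[1],n[0]))-90)
print('grip',(ga+gb)/2, m-v/np.linalg.norm(v)*.055,bow+v/np.linalg.norm(v)*.112)
s=readout.read_state();p=s['tool_pos'];Rm=R.from_euler('xyz',s['orientation']).as_matrix()
for bb in (0,40): print(bb,proj('side',p+Rm@[-.03,-bb/1e3,0]),proj('side',p+Rm@[-.042,-bb/1e3,0]))
sd=cv2.imread('pics/l_side.png');cv2.imwrite('pics/l1.png',cv2.resize(sd[80:220,310:430],None,fx=4,fy=4,interpolation=cv2.INTER_CUBIC))
E
```

```text
[ 0.57059754 -0.22538497  0.059     ] [ 0.56077209 -0.28095734  0.059     ] 0.05643428160950824 [ 0.40343705 -0.22313575  0.059     ] [ 0.51699646 -0.22521329  0.062     ] [ 0.51063153 -0.26105483  0.062     ] 0.036402316778800174
axis -10.487899246844922 0.16500443006431126
-10.026543774036057
grip [ 0.513814   -0.24313406  0.062     ] [ 0.51160368 -0.24315962  0.059     ] [ 0.51356591 -0.24352287  0.059     ]
0 [355.87289611 177.32772386] [353.83923404 181.21251969]
40 [357.35211688 160.59355289] [355.25738171 164.47035342]
```

View pics/l1.png

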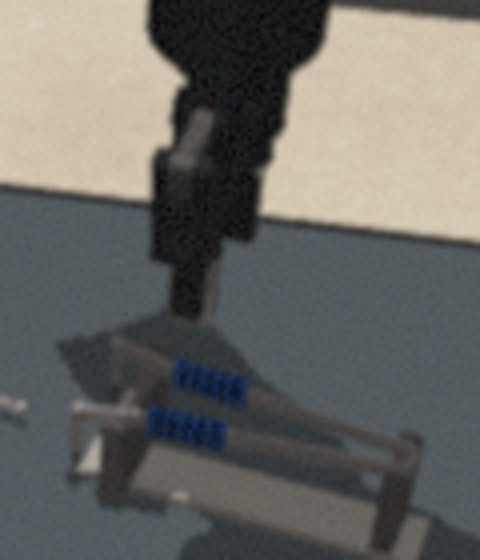

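```bash
python3 - <<'E'
from h import *
rel([(.513,-.2432,-.007,-100.2)])
E
```

```text
t 11.43 tcp [ 0.5129 -0.2414  0.0908] yaw -100.01 tilt [ 0.0003 -0.0019] F [-0.2  0.1  0.8] g 60.1
[ 1.6 97.8  0.3] spin 0.0034
```

Call:
carry_out:
  offset:
    - [1.6, 15, 0.3]
    - [1.6, 45, 0.3]
    - [1.6, 75, 0.3]
    - [1.6, 92, 0.3]
    - [1.6, 98, 0.3]
    - [1.6, 98, 0.3]
  spin: [0.003, 0.003, 0.003, 0.003, 0.003, 0.003]
  fingers: [60, 60, 60, 60, 60, 60]
  force: 40

```text
time: 12.18
tool_pos: [0.513, -0.2434, -0.0071]
orientation: [-1.57, -0.002, -1.749]
wrist_force: [-0.2, 0.1, -0.1]
gripper_width: 0.705
```

```bash
python3 - <<'E'
from h import *
rel([(.513,-.2432,-.007,-100.2)])
cv2.imwrite('pics/m_w.png',eyes.get_image('wrist'));sd=eyes.get_image('side')
cv2.imwrite('pics/m1.png',cv2.resize(sd[100:220,310:430],None,fx=5,fy=5,interpolation=cv2.INTER_CUBIC))
E
```

```text
t 12.18 tcp [ 0.513  -0.2434 -0.0071] yaw -100.18 tilt [ 0.0005 -0.0021] F [-0.2  0.1 -0.1] g 60.2
[-0.2 -0.1 -0.1] spin 0.0003
```

View pics/m_w.png

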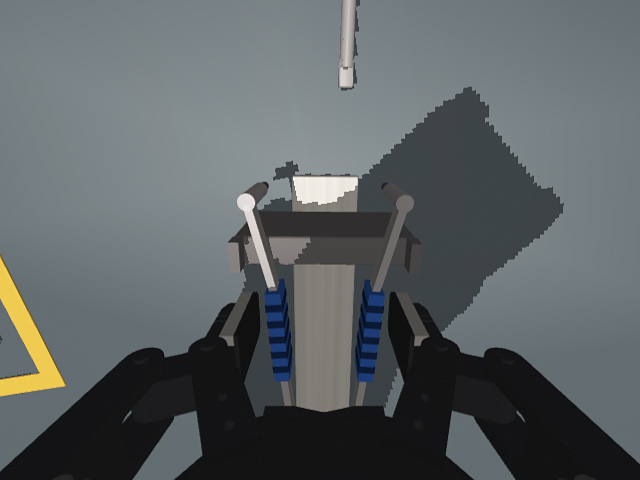

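View pics/m1.png

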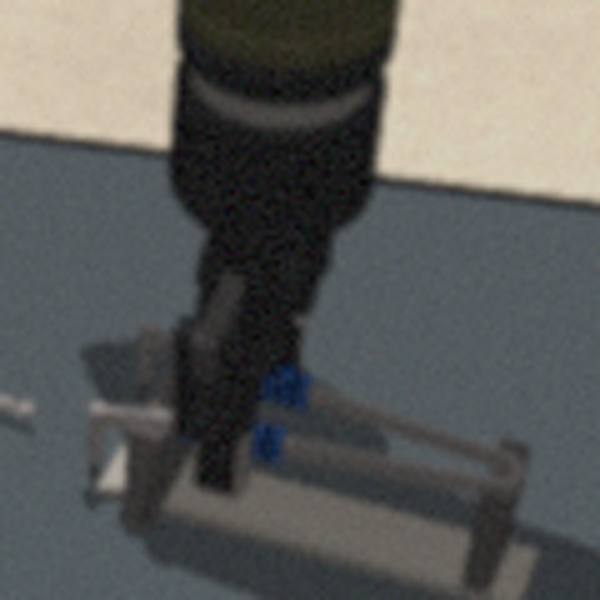

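The fingers straddle the blue grips, with the pads centred on them in height. I close lightly and lift.

Call:
carry_out:
  offset:
    - [0, 0, 0]
    - [0, 0, 0]
    - [0, 0, 0]
    - [0, 0, 0]
    - [0, 0, 0]
    - [0, 0, 0]
    - [0, -4, 0]
    - [0, -12, 0]
    - [0, -25, 0]
    - [0, -45, 0]
    - [0, -65, 0]
    - [0, -80, 0]
    - [0, -90, 0]
    - [0, -90, 0]
  spin: [0, 0, 0, 0, 0, 0, 0, 0, 0, 0, 0, 0, 0, 0]
  fingers: [50, 44, 38, 36, 36, 36, 36, 36, 36, 36, 36, 36, 36, 36]
  force: 40

```text
time: 14.02
tool_pos: [0.5138, -0.2435, 0.0843]
orientation: [-1.568, -0.003, -1.748]
wrist_force: [-0.7, 0.5, -1.4]
gripper_width: 0.423
```

```bash
python3 - <<'E'
from h import *
rel([])
cv2.imwrite('pics/n_w.png',eyes.get_image('wrist'));sd=eyes.get_image('side')
cv2.imwrite('pics/n1.png',cv2.resize(sd[50:220,290:450],None,fx=4,fy=3.5,interpolation=cv2.INTER_CUBIC))
E
```

```text
t 14.03 tcp [ 0.5138 -0.2435  0.0843] yaw -100.17 tilt [ 0.0028 -0.0033] F [-0.7  0.5 -1.4] g 36.1
```

View pics/n_w.png

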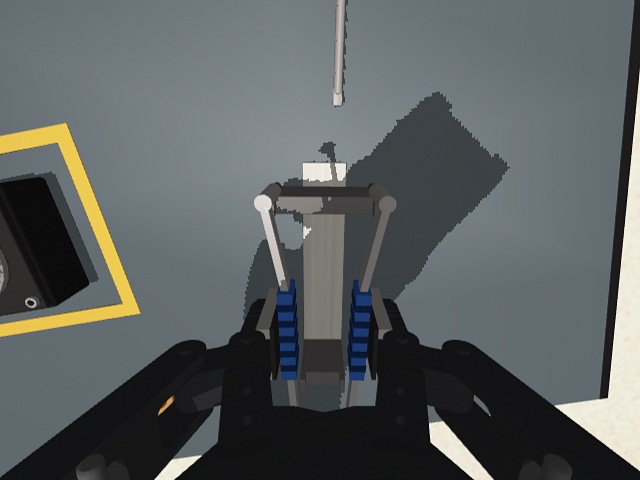

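View pics/n1.png

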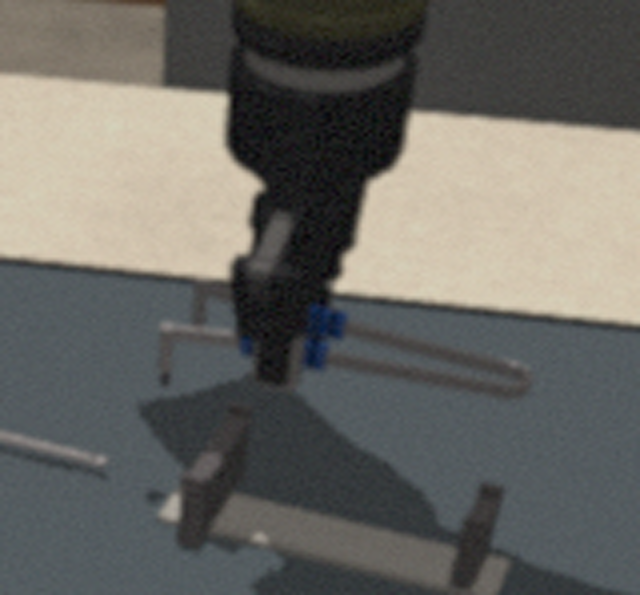

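The spanner is lifted, level and held. Next I squeeze towards 30 mm and carry it above the ring.

```bash
python3 - <<'E'
from h import *
rel([(.4946,.0135,.09,-90)])
E
```

```text
t 14.12 tcp [ 0.5131 -0.2431  0.0833] yaw -100.17 tilt [ 0.001  -0.0023] F [-0.2 -0.8 -0.9] g 35.8
[-249.3   -7.3  -63.6] spin -0.1775
```

Call:
carry_out:
  offset:
    - [-5, -7, -1]
    - [-20, -7, -5]
    - [-45, -7, -11]
    - [-75, -7, -19]
    - [-105, -7, -27]
    - [-135, -7, -34]
    - [-165, -7, -42]
    - [-195, -7, -50]
    - [-220, -7, -56]
    - [-238, -7, -61]
    - [-246, -7, -63]
    - [-249, -7, -63.5]
    - [-249, -7, -63.5]
    - [-249, -7, -63.5]
  spin: [0, -0.01, -0.03, -0.05, -0.07, -0.09, -0.12, -0.14, -0.155, -0.17, -0.1775, -0.1775, -0.1775, -0.1775]
  fingers: [35, 34, 33, 32, 31, 30.5, 30, 30, 30, 30, 30, 30, 30, 30]

```text
time: 15.88
tool_pos: [0.4947, 0.0123, 0.0897]
orientation: [-1.57, -0.003, -1.572]
wrist_force: [0.1, -0.2, -0.5]
gripper_width: 0.352
```

```bash
python3 - <<'E'
from h import *
rel([])
w=eyes.get_image('wrist');np.save('wp.npy',cam('wrist')[1]);cv2.imwrite('pics/o_w.png',w)
cv2.imwrite('pics/o_wz.png',cv2.resize(w[110:260,220:420],None,fx=4,fy=4,interpolation=cv2.INTER_CUBIC))
t=eyes.get_image('top');cv2.imwrite('pics/o_t.png',t)
s=eyes.get_image('side');cv2.imwrite('pics/o_s.png',cv2.resize(s[180:340,240:400],None,fx=4,fy=3.7,interpolation=cv2.INTER_CUBIC))
E
```

```text
t 15.88 tcp [0.4947 0.0123 0.0897] yaw -90.08 tilt [ 0.0012 -0.0029] F [ 0.1 -0.2 -0.5] g 30.1
```

View pics/o_w.png

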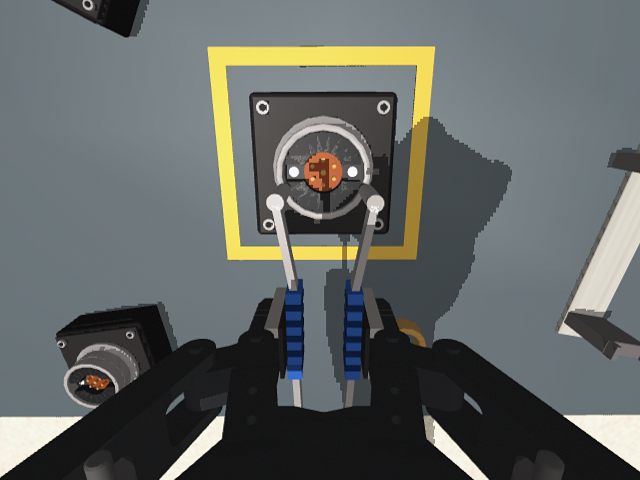

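View pics/o_wz.png

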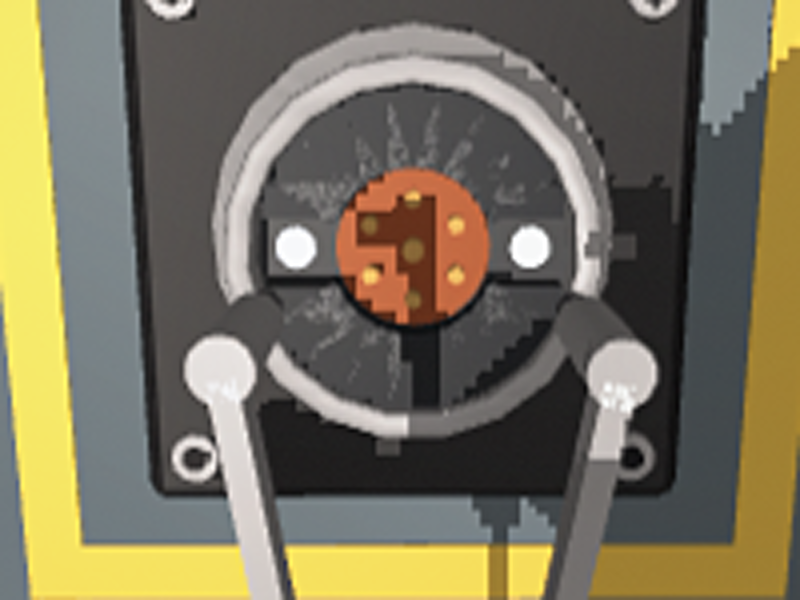

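View pics/o_s.png

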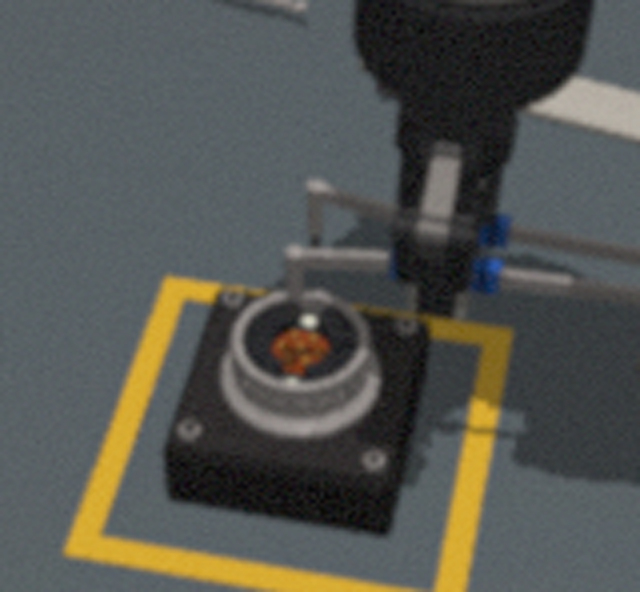

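View pics/o_t.png

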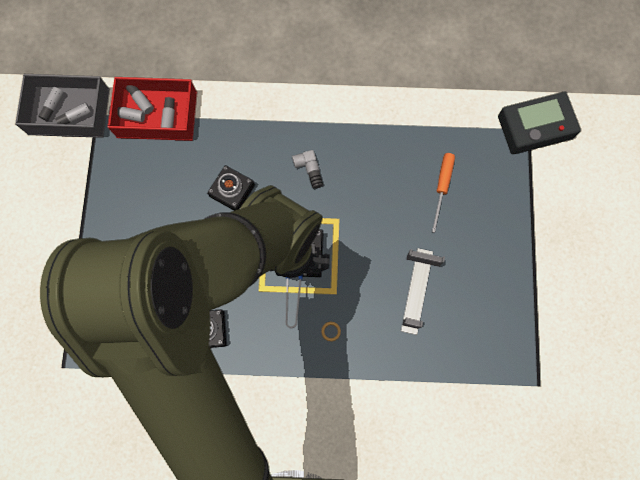

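```bash
cat >> h.py <<'E'
def tri(obs):
    A=[];
    for K,T,(u,v) in obs:
        M=K@T[:3]; A+= [u*M[2]-M[0], v*M[2]-M[1]]
    X=np.linalg.svd(np.array(A))[2][-1];return X[:3]/X[3]
E
python3 - <<'E'
from h import *
W=(cam('wrist')[0],np.load('wp.npy'));S=cam('side')
wz=lambda u,v:(220+u/4,110+v/4)
os=lambda u,v:(240+u/4,180+v/3.7)
tl=tri([(*W,wz(220,370)),(*S,os(293,250))]);tr=tri([(*W,wz(622,376)),(*S,os(318,187))])
print('tops',tl,tr)
for z in (.145,.15,.155,.16):
  a=ray('wrist',*wz(220,370),z,W);b=ray('wrist',*wz(622,376),z,W);print(z,a[:2].round(4),b[:2].round(4),np.linalg.norm(a-b).round(4))
for z in (.105,.11,.115,.12):
  a=ray('wrist',*wz(258,308),z,W);b=ray('wrist',*wz(580,310),z,W);print(z,a[:2].round(4),b[:2].round(4),np.linalg.norm(a-b).round(4))
d=[ray('wrist',*wz(*q),.064,W) for q in [(295,247),(530,247)]];print('dabs',d,np.linalg.norm(d[0]-d[1]))
print(ray('wrist',*wz(415,247),.072,W))
s=cv2.imread('pics/o_s.png')
w=cv2.imread('pics/o_w.png');cv2.imwrite('pics/o_z2.png',cv2.resize(w[165:225,255:395],None,fx=5.7,fy=5.7,interpolation=cv2.INTER_CUBIC))
E
```

```text
tops [0.54856258 0.03028058 0.15456557] [ 0.54705207 -0.00638611  0.15251925]
0.145 [0.5464 0.0316] [ 0.5457 -0.0075] 0.0391
0.15 [0.5474 0.0309] [ 0.5468 -0.0067] 0.0375
0.155 [0.5485 0.0301] [ 0.5478 -0.0059] 0.036
0.16 [0.5495 0.0294] [ 0.5489 -0.005 ] 0.0345
0.105 [0.5462 0.0323] [ 0.5458 -0.0082] 0.0405
0.11 [0.5469 0.0317] [ 0.5466 -0.0076] 0.0393
0.115 [0.5477 0.0311] [ 0.5474 -0.007 ] 0.0381
0.12 [0.5485 0.0305] [ 0.5482 -0.0063] 0.0369
dabs [array([0.54913592, 0.03087121, 0.064     ]), array([ 0.54905723, -0.00539146,  0.064     ])] 0.03626275562814933
[0.54998963 0.01238826 0.072     ]
```

View pics/o_z2.png

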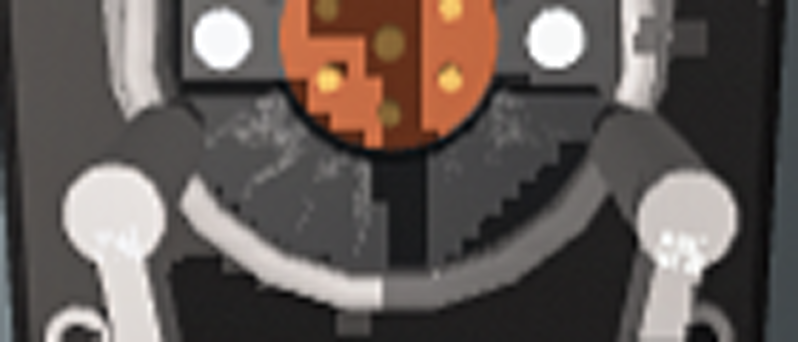

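```bash
python3 - <<'E'
from h import *
rel([(.4947+.0013,.0123+.0008,.0547,-89)])
E
```

```text
t 16.02 tcp [0.4946 0.0126 0.0897] yaw -90.06 tilt [ 0.0011 -0.0025] F [ 0.5 -0.  -0.2] g 30.5
[-0.6 35.   1.3] spin -0.0185
```

Call:
carry_out:
  offset:
    - [0, 6, 0.5]
    - [0, 18, 1.3]
    - [0, 28, 1.3]
    - [0, 33, 1.3]
    - [0, 35, 1.3]
    - [0, 35, 1.3]
    - [0, 35, 1.3]
  spin: [-0.005, -0.012, -0.0185, -0.0185, -0.0185, -0.0185, -0.0185]
  fingers: [30, 30, 30, 30, 30, 30, 30]

```text
time: 16.9
tool_pos: [0.4962, 0.0125, 0.0549]
orientation: [-1.569, -0.003, -1.553]
wrist_force: [0.1, 0.5, -1.2]
gripper_width: 0.353
```

```bash
python3 - <<'E'
from h import *
rel([])
w=eyes.get_image('wrist');np.save('wp.npy',cam('wrist')[1]);cv2.imwrite('pics/p_w.png',w)
cv2.imwrite('pics/p_wz.png',cv2.resize(w[130:250,250:400],None,fx=5,fy=5,interpolation=cv2.INTER_CUBIC))
s=eyes.get_image('side');cv2.imwrite('pics/p_s.png',s);cv2.imwrite('pics/p_sz.png',cv2.resize(s[215:315,270:370],None,fx=6,fy=6,interpolation=cv2.INTER_CUBIC))
E
```

```text
t 16.90 tcp [0.4962 0.0125 0.0549] yaw -89.00 tilt [ 0.0016 -0.0026] F [ 0.1  0.5 -1.2] g 30.1
```

View pics/p_wz.png

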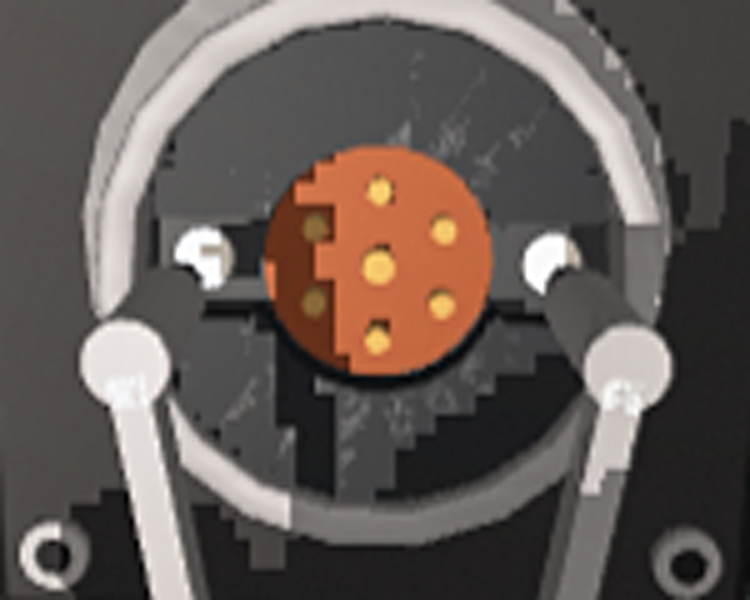

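View pics/p_sz.png

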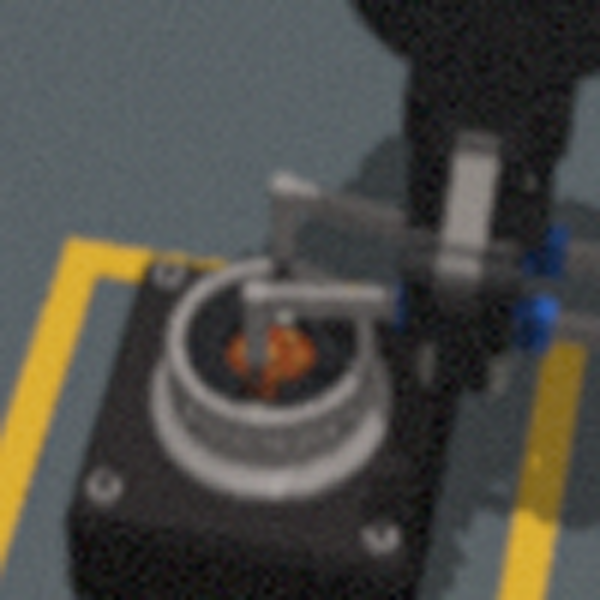

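```bash
python3 - <<'E'
from h import *
W=(cam('wrist')[0],np.load('wp.npy'));S=cam('side')
wz=lambda u,v:(250+u/5,130+v/5)
d=[ray('wrist',*wz(*q),.064,W) for q in [(204,258),(551,264)]];print('dabs',np.array(d).round(4),np.linalg.norm(d[0]-d[1]))
c=ray('wrist',*wz(379,267),.066,W);print('bore',c)
sz=lambda u,v:(270+u/6,215+v/6)
print('tri',tri([(*W,wz(126,364)),(*S,sz(256,290))]),tri([(*W,wz(629,370)),(*S,sz(285,185))]))
for zt in(.117,.119,.121):
  for q in[(126,364),(629,370)]:
    t=ray('wrist',*wz(*q),zt,W);e=t-[0,0,.039]
    print(zt,t.round(4),'end img',((proj('wrist',e,W)-[250,130])*5).round(0),'upper4mm', ((proj('wrist',e+[.002,0,0],W)-[250,130])*5).round(0))
E
```

```text
dabs [[ 0.5492  0.0308  0.064 ]
 [ 0.5491 -0.0053  0.064 ]] 0.036050411588332665
bore [0.54882579 0.01263063 0.066     ]
tri [0.54936867 0.03146913 0.11911432] [ 0.54945347 -0.00498087  0.11837656]
0.117 [0.5488 0.0317 0.117 ] end img [181. 282.] upper4mm [181. 261.]
0.117 [ 0.549  -0.0053  0.117 ] end img [567. 287.] upper4mm [568. 266.]
0.119 [0.5492 0.0314 0.119 ] end img [182. 281.] upper4mm [181. 260.]
0.119 [ 0.5494 -0.005   0.119 ] end img [566. 286.] upper4mm [567. 264.]
0.121 [0.5497 0.0312 0.121 ] end img [182. 280.] upper4mm [182. 258.]
0.121 [ 0.5498 -0.0047  0.121 ] end img [566. 285.] upper4mm [567. 263.]
```

Call:
carry_out:
  offset:
    - [0.4, 2, 0]
    - [0.4, 5, 0]
    - [0.4, 8, 0]
    - [0.4, 10, 0]
    - [0.4, 12, 0]
    - [0.4, 12, 0]
    - [0.4, 12, 0]
  spin: [0, 0, 0, 0, 0, 0, 0]
  fingers: [30, 30, 30, 30, 30, 30, 30]

```text
time: 17.88
tool_pos: [0.4963, 0.0121, 0.043]
orientation: [-1.569, -0.003, -1.553]
wrist_force: [0.2, 0.4, 0.4]
gripper_width: 0.353
```

```bash
python3 - <<'E'
from h import *
rel([])
w=eyes.get_image('wrist');np.save('wp.npy',cam('wrist')[1]);cv2.imwrite('pics/q_w.png',w)
cv2.imwrite('pics/q_wz.png',cv2.resize(w[130:250,250:400],None,fx=5,fy=5,interpolation=cv2.INTER_CUBIC))
s=eyes.get_image('side');cv2.imwrite('pics/q_s.png',s);cv2.imwrite('pics/q_sz.png',cv2.resize(s[215:315,270:370],None,fx=6,fy=6,interpolation=cv2.INTER_CUBIC))
E
```

```text
t 17.88 tcp [0.4963 0.0121 0.043 ] yaw -88.99 tilt [ 0.0017 -0.0026] F [0.2 0.4 0.4] g 30.1
```

View pics/q_wz.png

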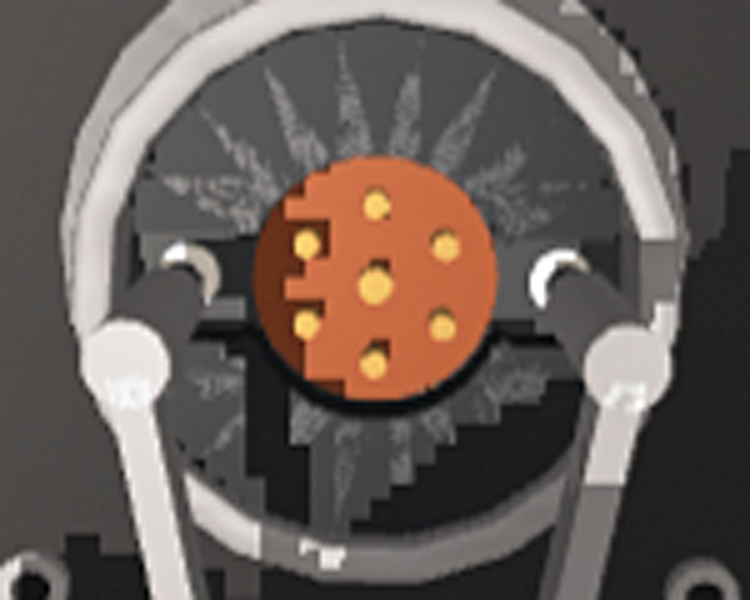

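View pics/q_sz.png

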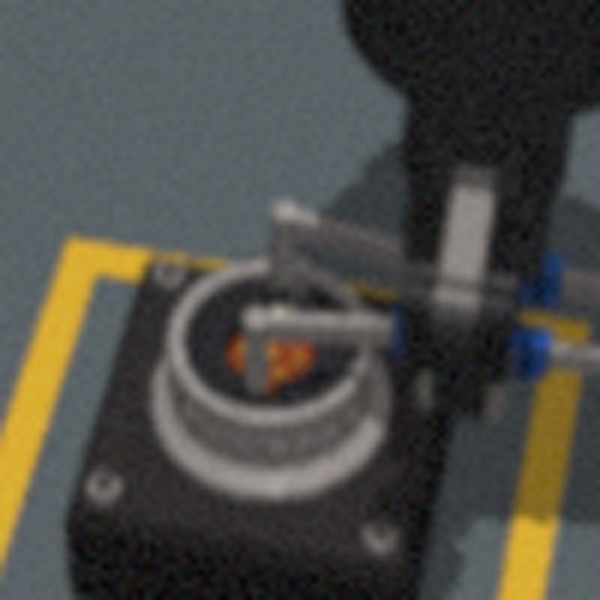

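```bash
python3 - <<'E'
from h import *
W=(cam('wrist')[0],np.load('wp.npy'));S=cam('side')
wz=lambda u,v:(250+u/5,130+v/5)
d=[ray('wrist',*wz(*q),.064,W) for q in [(188,274),(561,279)]];print('dabs',np.array(d).round(4),np.linalg.norm(d[0]-d[1]))
c=ray('wrist',*wz(374,287),.066,W);print('bore',c)
print([((proj('wrist',p,W)-[250,130])*5).round(0) for p in ([.5492,.0308,.064],[.5491,-.0053,.064])])
sz=lambda u,v:(270+u/6,215+v/6)
print('tri',tri([(*W,wz(126,364)),(*S,sz(256,317))]),tri([(*W,wz(629,370)),(*S,sz(285,212))]))
zt=.107
E=[]
for q in[(126,364),(628,368)]:
    t=ray('wrist',*wz(*q),zt,W);e=t-[0,0,.039];E.append(t)
    print(zt,t.round(4),'end img',((proj('wrist',e,W)-[250,130])*5).round(0))
print(np.linalg.norm(E[0]-E[1]),(E[0]+E[1])/2,(d[0]+d[1])/2)
w=cv2.imread('pics/q_w.png')
cv2.imwrite('pics/q_z3.png',cv2.resize(w[170:215,265:385],None,fx=6.6,fy=6.6,interpolation=cv2.INTER_LANCZOS4))
E
```

```text
dabs [[ 0.5494  0.0308  0.064 ]
 [ 0.5495 -0.0054  0.064 ]] 0.03618985160996461
bore [0.54870869 0.01279437 0.066     ]
[array([188., 276.]), array([560., 283.])]
tri [0.54950768 0.03100396 0.10748729] [ 0.549538   -0.00536702  0.10698665]
0.107 [0.5493 0.031  0.107 ] end img [182. 281.]
0.107 [ 0.5496 -0.0053  0.107 ] end img [566. 284.]
0.036367521881700414 [0.54944094 0.01284603 0.107     ] [0.5494136  0.01273077 0.064     ]
```

View pics/q_z3.png

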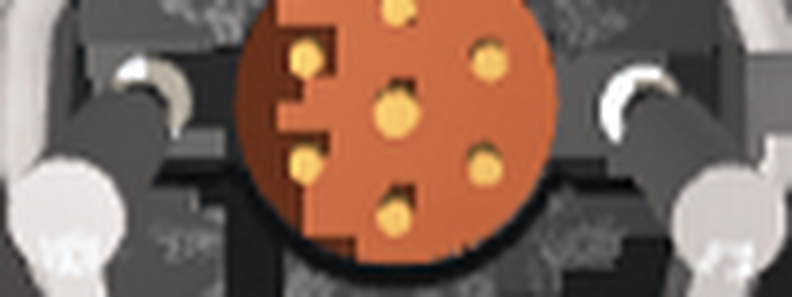

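The tips are over the dabs within about 0.2 mm, the gap measures about 36.2 mm, and there is no contact force. I lower 1.5 mm more and hold.

Call:
carry_out:
  offset:
    - [0, 0.5, 0]
    - [0, 1, 0]
    - [0, 1.5, 0]
    - [0, 1.5, 0]
  spin: [0, 0, 0, 0]
  fingers: [30, 30, 30, 30]

```text
time: 18.48
tool_pos: [0.4962, 0.0121, 0.0414]
orientation: [-1.569, -0.003, -1.553]
wrist_force: [-0.4, -0.2, -0.2]
gripper_width: 0.356
```

Call:
carry_out:
  offset:
    - [0, 0, 0]
    - [0, 0, 0]
    - [0, 0, 0]
    - [0, 0, 0]
    - [0, 0, 0]
    - [0, 0, 0]
    - [0, 0, 0]
    - [0, 0, 0]
    - [0, 0, 0]
    - [0, 0, 0]
    - [0, 0, 0]
    - [0, 0, 0]
    - [0, 0, 0]
    - [0, 0, 0]
    - [0, 0, 0]
    - [0, 0, 0]
    - [0, 0, 0]
    - [0, 0, 0]
    - [0, 0, 0]
    - [0, 0, 0]
  spin: [0, 0, 0, 0, 0, 0, 0, 0, 0, 0, 0, 0, 0, 0, 0, 0, 0, 0, 0, 0]
  fingers: [30, 30, 30, 30, 30, 30, 30, 30, 30, 30, 30, 30, 30, 30, 30, 30, 30, 30, 30, 30]

```text
time: 20.98
tool_pos: [0.4962, 0.0121, 0.0414]
orientation: [-1.569, -0.003, -1.553]
wrist_force: [-0.4, 0.2, -1.8]
gripper_width: 0.356
```

```bash
python3 - <<'E'
from h import *
rel([])
w=eyes.get_image('wrist');cv2.imwrite('pics/r_w.png',w)
cv2.imwrite('pics/r_wz.png',cv2.resize(w[130:250,250:400],None,fx=5,fy=5,interpolation=cv2.INTER_CUBIC))
s=eyes.get_image('side');cv2.imwrite('pics/r_s.png',s)
for _ in range(3): print(readout.read_state()['wrist_force'].round(1))
E
```

```text
t 20.98 tcp [0.4962 0.0121 0.0414] yaw -89.00 tilt [ 0.0017 -0.0025] F [-0.4  0.2 -1.8] g 30.4
[-0.7 -0.2 -1. ]
[-0.7 -0.2 -1. ]
[-0.7 -0.2 -1. ]
```

View pics/r_wz.png

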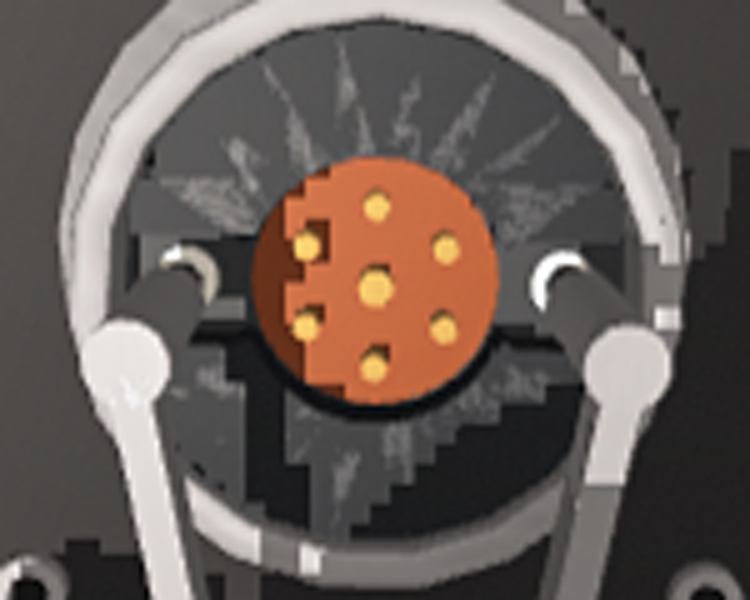

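View pics/r_s.png

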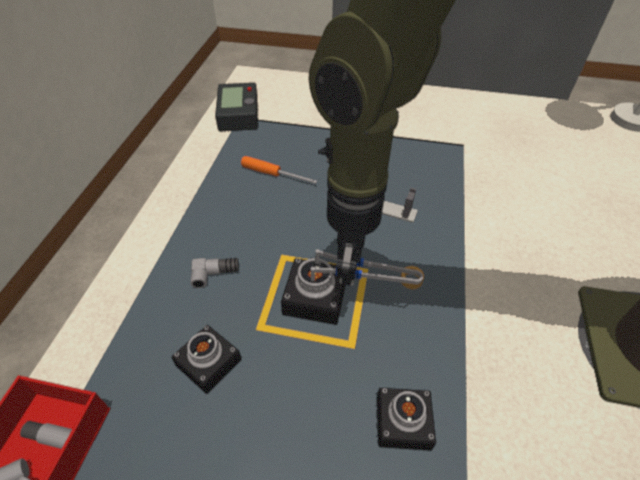

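The tips have stayed in both slots for over 2.5 s with no measurable contact force, so I hand in.

```bash
python3 -c "
from plant import hand_in
print(hand_in())"
```

```text
the job is handed in; nothing more can be done
None
```

I slid the terminal box into the tape frame. Then I lifted the spanner by its blue grips, squeezed it to a 30 mm grip width and lowered one tip into each slot. I held it there for 2.5 s and handed the job in at about 21 s, still gripping.

**Last checks**
- **Box:** its centre measured within 1 mm of the frame's centre, turned by less than 0.5°.
- **Tips and gap:** just before the last 1.5 mm of lowering, the tips measured within about 0.2 mm of the dabs, with a gap of about 36.2–36.4 mm. The final picture shows them unchanged.
- **Hold:** the tool pose did not change. The gripper read 30.4 mm at the end against 30 mm asked. The wrist force stayed within 2 N, which is about its noise.
- **Depth:** the tips are about 4–5 mm into the slots, 2.5–4 mm above the dabs. I worked this out from the pictures and did not measure it directly.
- **Other items:** I did not touch the plug, screwdriver or nut. They look unmoved in the last clear views, though the spanner partly hides the nut in the final one.

**What went wrong or disagreed**
- **Fingertip height:** the fingertips turned out to sit about 43 mm behind the reported TCP, which does not match the interface text.
- **First push:** because of this the fingers passed over the box's top and pushed on the connector instead of low at a side. The measured force was about 3 N. I found the cause, went lower and finished with a proper side push.

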